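Bottle and mill into the roller-catch cupboard

ROBOT

A 6-joint arm with a two-finger parallel gripper is mounted at the origin on the work surface. World frame = base frame: x ahead of the robot, y to its left, z up, the work surface at z = 0. Lengths are in m, angles in rad, forces in N, time in s.
With the tool pointing down it reaches from about 0.25 to 0.725 m from the base axis. Payload 4 kg.
Tool frame: the origin (TCP) lies on the centre line of the jaws, within the pads' length; the fingertips stand 17 mm ahead of it and the grasp point (between the pads) lies 2 mm behind it; z points along the fingers, y is the line along which they close (so a half turn about z gives the same grasp; the last joint's range is limited). The gripper opens to 85 mm and grips with 20 to 120 N. Pads are 22 mm wide; open, the fingers measure 114 mm over their backs; the gripper's body (76 mm by 85 mm) begins 54 mm behind the grasp point. The pads swing forward as they close: fully open they stand 13 mm farther back than shut.
Start: joints at [1.146, 0.241, 0.005, 1.335, 0, 1.571], TCP at [0.206, 0.456, 0.248] pointing down, gripper open.
Joint ranges: [-2.72, 2.72], [-1.05, 1.87], [-1.09, 1.28], [-1.99, 2.15], [-1.42, 1.44], [-3.14, 3.14]. Speed limits (rad/s): [2.79, 2.79, 3.14, 3.14, 3.14, 3.14].

INTERFACE

Orientations are given as a unit quaternion [x, y, z, w].
In Python, from workcell import bot, camera, get_calibration gives the robot as it stands.
- The arm moves only by the tool apply_moves, never from a script. Its argument "steps" is a list of rows, each a list of 3 entries, a list of its own where there are three numbers: the shift along the tool's x, y, z as a fraction of full scale, then the turn, a rotation vector about the tool's x, y, z as a fraction of full scale, then the opening, from 0 (shut) to 1 (fully open). A call has exactly 8 rows; each row shifts and turns the commanded pose from where the row before left it, along the tool's axes as they then stand; what a row does not reach is not made up. Full scale, the value 1, is 20 cm for a shift and pi rad for a turn. A row lasts 1/12 s, in which the tool goes at most 41.7 mm and 7.16 degrees, less where a joint would pass 70% of its speed; a pose out of reach is approached as far as the arm can. A call with a number of a shift or a turn outside -1 to 1 is refused whole. A call with a gripper value outside its range is refused whole. The fingers move at their own pace and stop on an object; the grip force is fixed at half the most. Time passes only in rows, so rows that do not move let the fingers close, or fill a call up. It gives the time, the measured TCP pose, the force, the opening and the grip force at its end, in the units of the state.
- bot.get_obs(): the state, without advancing time (a new reading comes with each control period).
- camera(name): name is "scene" or "top" or "wrist"; returns (picture, depth): 400x640x3 uint8, red, green, blue; 400x640 float32, m along the optical axis (not along the pixel's ray), 0 where there is no reading.
- get_calibration(name): a dict with "fov_y" (degrees; the focal length in pixels is half the picture's height over the tangent of half this angle, whatever the lens; pixels are square), "cx", "cy" (the principal point, pixels), "rvec" (rotation vector, rad) and "tvec" (3), from world to camera coordinates, as OpenCV has them. Camera axes: x right, y down, z forward; pixel columns grow to the right and rows downward; lengths in m; the calibration is good to about 2 mm. A picture is of the moment at which its call begins: read the wrist's pose just before it. get_calibration takes no time and is no camera call; for the wrist camera it gives the pose at the moment of the call.
- bot.job_done(): hands the job in; it is judged then, once.
The state is a dict: "clock": time; "joint_pos": joint angles; "joint_vel": joint speeds; "tau": joint torques, N m; "eef_pos": TCP position; "tool_rot": TCP orientation; "ft_force": force on the tool from outside, world axes, zero at the start; "ft_torque": the same for the moment, N m; "grip_width": finger opening in m; "grasp_force": force on a finger pad.
Only numpy, scipy, OpenCV 4.12 (cv2) and the standard library are available. Lean on these libraries where they do the work, as an engineer would, in place of code of your own. Each camera call takes 0.05 s, during which the arm holds its last target. There are 200 camera calls.

TASK

Clear the stove counter: pull open the door of the little counter cupboard, slide the amber bottle and the wooden pepper mill along the counter right inside, both kept standing, then push the door until its roller catch snaps fully shut. Slide them without lifting them, and leave the wok lid, garlic crusher, coaster set and brush where they are.

Things in the scene. Friction and masses are not known exactly. Their poses are not given: they have to be found in the camera images.
- cupboard: Fixed white cupboard on the counter, 260 wide x 200 deep x 200 mm high, WITHOUT a floor (12 mm sides, 6 mm back, 12 mm top), so things slide straight in. Origin: centre of its footprint. Own axes: open front at x = -100 mm looking to -x (about the world's -y), inner back at x = +94, inner sides at y = +-118, 188 mm clear inside; at y = +95 near the front the catch hangs down to 162 mm.
- cupboard_door (a joint): Door angle, rad: 0 shut, grows opening (anticlockwise from above) to the stop at 1.9. Starts shut, held by a sprung double roller catch: about 9 N at the handle pulls it through or pushes it home. Under 0.025 the rollers draw it to 0 by themselves; not pushed through, it stays ajar (over 0.04). Elsewhere it swings easily, hardly braked (0.6 kg, hinge friction 0.06 N m).
- door_hinge (a point): Point on the door's upright hinge line, 168 mm up, at the front corner far from the robot: x = -108, y = -128 mm in the cupboard's axes. Turns with the door: its +y runs along the door from hinge to free edge, its -x is the door's outward side. The door is 16 mm thick (hinge line at mid-thickness), 256 mm wide, from 4 to 196 mm above the counter.
- door_handle (a point): Middle of the steel handle bar on the door's outer face, 168 mm up, 32 mm below the cupboard's top, 186 mm from the hinge line along the door and 43 mm out from it. Level bar along the door's width, 11 mm thick, 100 mm long, axis 35 mm off the face (29 mm clear behind it), on two 8 mm posts 42 mm either side of the middle. Turns with the door: +y to the free edge, -x outward.
- bottle: Closed amber glass bottle, standing, 62 mm across, 130 mm high with shoulder, narrow neck and black cap, about 0.4 kg. Pushed higher than about 40 mm it tips instead of sliding. Origin: centre of its underside, z up.
- mill: Turned dark wooden pepper mill, standing, round, 60 mm across its foot (straight up to 36 mm high, waisted above), 130 mm high, about 0.3 kg. Pushed higher than about 40 mm it tips instead of sliding. Origin: centre of its underside, z up.
- wok_lid: Bystander: domed aluminium wok lid lying on the counter, 200 mm across, 64 mm high over its black knob. Origin: centre of its underside.
- crusher: Bystander: yellow plastic garlic crusher lying on the counter, about 165 x 42 x 37 mm, long along its x. Origin: on the counter near its middle.
- coasters: Bystander: set of five round wooden coasters, 92 mm, in a 104 mm square holder with four steel pins, 56 mm high. Origin: centre of its underside.
- brush: Bystander: silicone basting brush lying on the counter, 206 mm long along its x, 34 mm wide, 16 mm high. Origin: on the counter near its middle.

How it is judged:
On the way, in this order (a step that is already met when the one before it is completed fails the run):
1. the door has been pulled through its catch and swung open (over 0.6 rad) (value of joint cupboard_door above 0.6 rad), for 0.2 s.
2. bottle and mill both stand inside the cupboard, behind its front edge (x of bottle in the frame of cupboard between -0.072 and 0.1 m and y of bottle in the frame of cupboard between -0.12 and 0.12 m and angle between each of bottle, mill's own z axis and vertical below 0.15 rad and x of mill in the frame of cupboard between -0.072 and 0.1 m and y of mill in the frame of cupboard between -0.12 and 0.12 m), for 0.2 s.
3. the door has been pushed past the rollers and snapped shut (value of joint cupboard_door below 0.02 rad), for 0.2 s.
At the end, for the whole second after the job is handed in: The door is snapped fully shut (within 0.02 rad of 0), and the bottle and the mill stand at rest inside the cupboard, upright within 0.15 rad (all of step 2 and value of joint cupboard_door below 0.02 rad and linear speed of each of bottle, mill below 0.02 m/s); the robot touches nothing.
It fails at once if the bottle is lifted over 25 mm off the counter or tips over (0.5 rad) (height (world z) of bottle above 0.025 m or angle between bottle's own z axis and vertical above 0.5 rad).
It fails at once if the mill is lifted over 25 mm off the counter or tips over (0.5 rad) (height (world z) of mill above 0.025 m or angle between mill's own z axis and vertical above 0.5 rad).
It fails at once if wok lid, crusher, coasters or brush is shifted over 25 mm (distance of any of wok_lid, crusher, coasters, brush from where it was at the start of the episode above 0.025 m).
It also fails if it takes over 72 s, if anything falls off the work surface, if the arm or the gripper's body presses on something with over 40 N, if the wrist force passes 120 N, or if a joint passes its speed limit or range.

## Working session

There is one attempt and no reset: what is moved stays moved. The work goes in short steps, Python scripts to look and compute and a tool call to move; the robot and the scene stay as the last step left them, time stands still between calls to the robot, and variables do not carry over. Pictures are saved under pics/ and viewed, at most 10 in all, crops included, and the job is handed in when it is done.

Besides the shell and the picture viewer there is one more tool, called after "Call:" as a command line: name --argument value ..., lists and objects as JSON in quotes. apply_moves: Moves the arm, as the interface text tells. Its arguments: {"type":"object","properties":{"steps":{"type":"array"}},"required":["steps"]}

```bash
mkdir -p pics; ls; cat > h.py <<'E'
import numpy as np, cv2
from workcell import bot, camera, get_calibration
def cal(n):
    c=get_calibration(n); R=cv2.Rodrigues(np.array(c['rvec'],float))[0]; t=np.array(c['tvec'],float).ravel()
    f=200/np.tan(np.radians(c['fov_y'])/2); return R,t,f,c['cx'],c['cy']
def ray(C,u,v,z):
    R,t,f,cx,cy=C; o=-R.T@t; d=R.T@np.array([(u-cx)/f,(v-cy)/f,1]); return o+d*(z-o[2])/d[2]
def cloud(C,D):
    R,t,f,cx,cy=C; v,u=np.mgrid[0:400,0:640]; P=np.stack([(u-cx)/f*D,(v-cy)/f*D,D],-1); return (P-t)@R
E
python3 - <<'E'
from h import *
print(bot.get_obs())
for n in ['scene','top']:
    print(n,{k:np.round(v,3) if not isinstance(v,str) else v for k,v in get_calibration(n).items()})
    i,d=camera(n); np.savez(''+n,i=i,d=d); cv2.imwrite(f'pics/{n}0.png',i[:,:,::-1])
E
```

```text
pics
{'clock': 0.0, 'joint_pos': array([1.14597753e+00, 2.41372851e-01, 3.72422198e-03, 1.33517002e+00,
       4.87722765e-05, 1.57079181e+00]), 'joint_vel': array([-0.00064338, -0.00161555,  0.00069518, -0.00044958, -0.00142856,
        0.00036968]), 'tau': array([-3.27094112e-04, -3.72320402e+01,  2.52407849e+01,  1.69144187e-02,
        1.72705336e-05, -5.76767007e-06]), 'eef_pos': array([0.2058238 , 0.45502901, 0.24743294]), 'tool_rot': array([ 2.10813470e-01,  9.77525784e-01, -9.83292716e-04, -2.37008585e-04]), 'ft_force': array([ 0.29899566, -0.38118929,  0.12304459]), 'ft_torque': array([ 0.04035352, -0.009027  ,  0.00695088]), 'grasp_force': 0.0, 'grip_width': 0.0853848111348421}
scene {'fov_y': np.float64(57.337), 'cx': np.float64(316.925), 'cy': np.float64(199.446), 'rvec': array([ 2.182,  0.894, -0.404]), 'tvec': array([-0.348, -0.152,  1.345])}
top {'fov_y': np.float64(43.449), 'cx': np.float64(323.37), 'cy': np.float64(201.537), 'rvec': array([ 2.174, -2.161,  0.121]), 'tvec': array([-0.025,  0.543,  1.591])}
```

View pics/scene0.png

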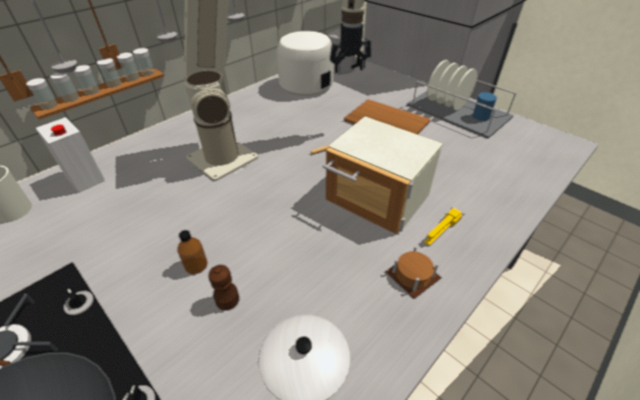

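View pics/top0.png

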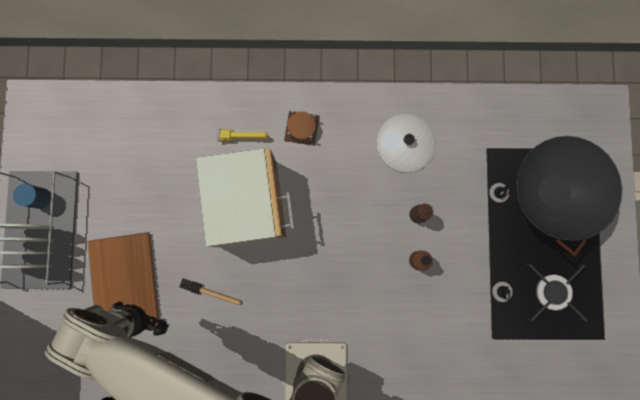

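The scene picture shows the bottle (192,255), mill (224,290) and cupboard (380,165), door facing the stove. In the top picture the cupboard top spans (198–280, 150–245), the handle is at about (290,210), the bottle at (420,260) and the mill at (421,213). The crusher, coasters, lid and brush lie around them.

```bash
python3 - <<'E'
from h import *
T=np.load('top.npz'); S=np.load('scene.npz'); C=cal('top'); CS=cal('scene')
P=cloud(C,T['d']); 
m=(abs(P[...,2]-.2)<.012); m[:, :180]=0; m[:,300:]=0; m[260:]=0;m[:140]=0
n,l,st,ce=cv2.connectedComponentsWithStats(m.astype(np.uint8)); k=1+np.argmax(st[1:,4]); m=l==k
q=P[m]; print('top z',np.median(q[:,2]),len(q)); r=cv2.minAreaRect(q[:,:2].astype(np.float32)); print(r); print(cv2.boxPoints(r))
# scene too
Q=cloud(CS,S['d'])
for nm,X in (('top',P),('scene',Q)):
  for o,(x0,x1,y0,y1) in dict(bm=(.15,.6,-.5,-.15)).items():
    m=(X[...,2]>.008)&(X[...,2]<.16)&(X[...,0]>x0)&(X[...,0]<x1)&(X[...,1]>y0)&(X[...,1]<y1)
    n,l,st,ce=cv2.connectedComponentsWithStats(m.astype(np.uint8))
    for k in range(1,n):
      if st[k,4]>40:
        q=X[l==k]; print(nm,ce[k].round(),st[k,4],'zmax',q[:,2].max().round(3),'min',q.min(0).round(3),'max',q.max(0).round(3)); lo=q[q[:,2]<.035]; 
        if len(lo): print('   low',lo.min(0).round(3),lo.max(0).round(3), cv2.minEnclosingCircle(lo[:,:2].astype(np.float32)))
        hi=q[q[:,2]>.11]
        if len(hi): print('   hi',hi.mean(0).round(3))
# others
m=(P[...,2]>.006)&(P[...,2]<.09)&(P[...,1]<.5)&(P[...,0]>.05)
n,l,st,ce=cv2.connectedComponentsWithStats(m.astype(np.uint8))
for k in range(1,n):
  if st[k,4]>60: q=P[l==k]; print('obj',ce[k].round(),st[k,4],q.min(0).round(3),q.max(0).round(3))
E
```

```text
top z 0.20039879886968617 6761
((0.5408569574356079, 0.22569496929645538), (0.26474529504776, 0.21921254694461823), 8.38118839263916)
[[0.39392203 0.31483626]
 [0.42587405 0.09796487]
 [0.6877919  0.13655367]
 [0.65583986 0.3534251 ]]
top [421. 213.] 355 zmax 0.135 min [ 0.476 -0.364  0.009] max [ 0.542 -0.302  0.135]
   low [ 0.476 -0.364  0.009] [ 0.542 -0.302  0.035] ((0.51240074634552, -0.3386681079864502), 0.03938530758023262)
   hi [ 0.505 -0.33   0.121]
top [421. 260.] 385 zmax 0.138 min [ 0.327 -0.368  0.009] max [ 0.388 -0.293  0.138]
   low [ 0.328 -0.368  0.009] [ 0.386 -0.293  0.033] ((0.36534371972084045, -0.33234986662864685), 0.03933599218726158)
   hi [ 0.358 -0.328  0.13 ]
scene [191. 253.] 911 zmax 0.133 min [ 0.335 -0.36   0.008] max [ 0.39  -0.3    0.133]
   low [ 0.346 -0.36   0.008] [ 0.389 -0.302  0.035] ((0.35984373092651367, -0.33088013529777527), 0.0310836024582386)
   hi [ 0.362 -0.331  0.126]
scene [223. 287.] 966 zmax 0.131 min [ 0.483 -0.362  0.008] max [ 0.536 -0.304  0.131]
   low [ 0.501 -0.362  0.008] [ 0.536 -0.305  0.035] ((0.5106014609336853, -0.3
[... 192 characters left out ...]
0.07 ]
obj [239. 135.] 478 [0.741 0.165 0.006] [0.789 0.34  0.05 ]
obj [537. 268.] 13100 [ 0.103 -0.927  0.006] [ 0.735 -0.548  0.062]
obj [560. 190.] 4310 [ 0.461 -0.883  0.041] [ 0.699 -0.645  0.09 ]
obj [277. 178.] 90 [0.56  0.118 0.006] [0.682 0.135 0.086]
obj [282. 212.] 73 [0.467 0.099 0.006] [0.552 0.118 0.086]
obj [415. 215.] 137 [ 0.476 -0.351  0.006] [ 0.533 -0.302  0.089]
obj [257. 240.] 111 [0.392 0.099 0.006] [0.459 0.318 0.088]
obj [571. 243.] 120 [ 0.392 -0.861  0.006] [ 0.427 -0.789  0.02 ]
obj [415. 261.] 152 [ 0.319 -0.355  0.006] [ 0.389 -0.293  0.089]
obj [206. 291.] 421 [0.21  0.242 0.006] [0.298 0.439 0.027]
obj [316. 350.] 888 [ 0.05  -0.103  0.006] [0.099 0.1   0.08 ]
```

```bash
cat >> h.py <<'E'
from scipy.spatial.transform import Rotation as Ro, Slerp
O=np.array([.5397,.2336]); XC=np.array([-.146,.989]); YC=np.array([-.989,-.146])
def cw(x,y): return O+x*XC+y*YC
HG=cw(-.108,-.128)
def door(th,a,b):  # a along door, b outward
    g=np.arctan2(YC[1],YC[0])+th; return HG+a*np.array([np.cos(g),np.sin(g)])+b*np.array([-np.sin(g),np.cos(g)])
def down(yaw):  # tool down with tool y at yaw deg
    y=np.array([np.cos(np.radians(yaw)),np.sin(np.radians(yaw)),0]); z=np.array([0,0,-1.]); return Ro.from_matrix(np.stack([np.cross(y,z),y,z],1))
def tilt(az,e,s=1): # tool z heading az deg, e deg below level; tool y level
    a,e=np.radians([az,e]); z=np.array([np.cos(a)*np.cos(e),np.sin(a)*np.cos(e),-np.sin(e)]); y=s*np.array([-np.sin(a),np.cos(a),0]); return Ro.from_matrix(np.stack([np.cross(y,z),y,z],1))
def plan(wps,start=None):
    ob=bot.get_obs(); p,R=(ob['eef_pos'],Ro.from_quat(ob['tool_rot'])) if start is None else start
    k=0
    for (q,Rq,g,n) in wps:
        q=np.array(q,float); p0,R0=p.copy(),R; rv=(R0.inv()*Rq).as_rotvec()
        print('# dist/row mm %.1f deg/row %.1f'%(np.linalg.norm(q-p0)/n*1e3,np.degrees(np.linalg.norm(rv))/n))
        for i in range(1,n+1):
            pt=p0+(q-p0)*i/n; Rt=R0*Ro.from_rotvec(rv*i/n)
            s=np.round(R.inv().apply(pt-p)/.2,3)+0.; w=np.round((R.inv()*Rt).as_rotvec()/np.pi,4)+0.
            print([s.tolist(),w.tolist(),g],end=',\n'); p=p+R.apply(s*.2); R=R*Ro.from_rotvec(w*np.pi); k+=1
            if k%8==0: print('--')
    print('rows',k); return p,R
E
python3 - <<'E'
from h import *
T=np.load('top.npz'); P=cloud(cal('top'),T['d'])
m=(abs(P[...,2]-.17)<.012)&(P[...,0]>.42)&(P[...,0]<.6)&(P[...,1]>.03)&(P[...,1]<.1); q=P[m]; print(len(q),q.mean(0),q.min(0),q.max(0))
h=door(0,.186,.043); print('handle',h,'hinge',HG, door(1.2,.186,.043))
# note outward sign check: shut outward = -XC
plan([((.35,.27,.27),down(85),.3,8),((h[0],h[1],.25),down(98.4),.3,8),((h[0],h[1],.166),down(98.4),.3,6)])
E
```

```text
167 [0.49694922 0.07929285 0.17265191] [0.43132303 0.06394237 0.16211313] [0.55524075 0.09979685 0.18117169]
handle [0.50433396 0.07577338] hinge [0.68206  0.145476] [ 0.68262516 -0.0454289 ]
# dist/row mm 29.5 deg/row 2.4
[[-0.13, -0.068, -0.014], [-0.0001, 0.0, -0.0134], 0.3],
[[-0.127, -0.074, -0.014], [0.0, 0.0, -0.0135], 0.3],
[[-0.123, -0.079, -0.014], [-0.0001, 0.0, -0.0134], 0.3],
[[-0.12, -0.084, -0.014], [-0.0001, -0.0001, -0.0134], 0.3],
[[-0.117, -0.089, -0.014], [-0.0001, 0.0, -0.0135], 0.3],
[[-0.112, -0.094, -0.014], [0.0, 0.0, -0.0134], 0.3],
[[-0.109, -0.099, -0.014], [-0.0001, 0.0, -0.0134], 0.3],
[[-0.104, -0.103, -0.014], [-0.0001, 0.0, -0.0134], 0.3],
--
# dist/row mm 31.1 deg/row 1.7
[[-0.107, -0.112, 0.013], [0.0, 0.0, -0.0093], 0.3],
[[-0.103, -0.116, 0.012], [0.0, 0.0, -0.0093], 0.3],
[[-0.1, -0.119, 0.013], [0.0, 0.0, -0.0093], 0.3],
[[-0.096, -0.121, 0.012], [0.0, 0.0, -0.0093], 0.3],
[[-0.093, -0.124, 0.013], [0.0, 0.0, -0.0094], 0.3],
[[-0.089, -0.127, 0.012], [0.0, 0.0, -0.0093], 0.3],
[[-0.086, -0.129, 0.013], [0.0, 0.0, -0.0093], 0.3],
[[-0.081, -0.132, 0.012], [0.0, 0.0, -0.0093], 0.3],
--
# dist/row mm 14.0 deg/row 0.0
[[0.0, 0.0, 0.07], [0.0, 0.0, 0.0], 0.3],
[[0.0, 0.0, 0.07], [0.0, 0.0, 0.0], 0.3],
[[0.0, 0.0, 0.07], [0.0, 0.0, 0.0], 0.3],
[[0.0, 0.0, 0.07], [0.0, 0.0, 0.0], 0.3],
[[0.0, 0.0, 0.07], [0.0, 0.0, 0.0], 0.3],
[[0.0, 0.0, 0.07], [0.0, 0.0, 0.0], 0.3],
rows 22
```

Call:
apply_moves --steps '[[[-0.13, -0.068, -0.014], [0, 0, -0.0134], 0.3], [[-0.127, -0.074, -0.014], [0, 0, -0.0134], 0.3], [[-0.123, -0.079, -0.014], [0, 0, -0.0134], 0.3], [[-0.12, -0.084, -0.014], [0, 0, -0.0134], 0.3], [[-0.117, -0.089, -0.014], [0, 0, -0.0134], 0.3], [[-0.112, -0.094, -0.014], [0, 0, -0.0134], 0.3], [[-0.109, -0.099, -0.014], [0, 0, -0.0134], 0.3], [[-0.104, -0.103, -0.014], [0, 0, -0.0134], 0.3]]'

```text
clock: 0.77
eef_pos: [0.3505, 0.2689, 0.2705]
tool_rot: [0.043, 0.999, -0.0, -0.0]
ft_force: [0.1, 0.0, -1.0]
grip_width: 0.0257
grasp_force: 0.0
```

Call:
apply_moves --steps '[[[-0.107, -0.112, 0.013], [0, 0, -0.0093], 0.3], [[-0.103, -0.116, 0.012], [0, 0, -0.0093], 0.3], [[-0.1, -0.119, 0.013], [0, 0, -0.0093], 0.3], [[-0.096, -0.121, 0.012], [0, 0, -0.0093], 0.3], [[-0.093, -0.124, 0.013], [0, 0, -0.0093], 0.3], [[-0.089, -0.127, 0.012], [0, 0, -0.0093], 0.3], [[-0.086, -0.129, 0.013], [0, 0, -0.0093], 0.3], [[-0.081, -0.132, 0.012], [0, 0, -0.0093], 0.3]]'

```text
clock: 1.43
eef_pos: [0.5047, 0.0746, 0.2501]
tool_rot: [-0.073, 0.997, 0.0, -0.001]
ft_force: [0.1, 1.8, 0.2]
grip_width: 0.0255
grasp_force: 0.0
```

```bash
python3 - <<'E'
from h import *
o=bot.get_obs(); R=Ro.from_quat(o['tool_rot']).as_matrix(); print(o['clock'],o['eef_pos'],R.round(3),o['joint_pos'],o['grip_width'])
i,d=camera('wrist'); C=cal('wrist'); cv2.imwrite('pics/w1.png',i[:,:,::-1]); P=cloud(C,d)
print(C)
h=door(0,.186,.043)
for x in np.arange(.45,.58,.0125):
    m=(abs(P[...,0]-x)<.006)&(P[...,2]>.14)&(P[...,2]<.19)&(P[...,1]<.105)&(P[...,1]>.03); q=P[m]
    if len(q)>5: print(x.round(4),len(q),q.min(0).round(4),q.max(0).round(4))
print(h)
E
```

```text
1.4333 [0.50470911 0.07463792 0.2500835 ] [[-0.989 -0.146 -0.001]
 [-0.146  0.989 -0.   ]
 [ 0.001  0.    -1.   ]] [ 1.46771253e-01  2.60875029e-01  3.63960929e-02  1.34734181e+00
  8.49276512e-05 -1.97455053e-04] 0.025542471813742106
(array([[-0.14266038,  0.98976627, -0.00327776],
       [ 0.94617643,  0.13734806,  0.29306256],
       [ 0.29051363,  0.03870707, -0.95608765]]), array([ 0.00176249, -0.52921027,  0.22913951]), np.float64(315.7066199880394), 314.3869576044845, 199.42168938465753)
0.45 361 [0.4441 0.0629 0.1405] [0.456  0.1011 0.19  ]
0.4625 995 [0.4566 0.0631 0.142 ] [0.4685 0.1029 0.19  ]
0.475 488 [0.469  0.0648 0.142 ] [0.481  0.1047 0.19  ]
0.4875 326 [0.4815 0.0667 0.1548] [0.4935 0.105  0.189 ]
0.5 270 [0.4942 0.0684 0.1672] [0.506  0.0805 0.1734]
0.5125 260 [0.5065 0.0701 0.1654] [0.5185 0.0821 0.1735]
0.525 237 [0.5191 0.0719 0.1675] [0.531  0.0836 0.1734]
0.5375 254 [0.5315 0.0738 0.1658] [0.5435 0.0952 0.1731]
0.55 320 [0.5441 0.0754 0.1672] [0.556  0.0959 0.1738]
0.5625 33 [0.5565 0.0774 0.1676] [0.5597 0.0872 0.1723]
[0.50433396 0.07577338]
```

View pics/w1.png

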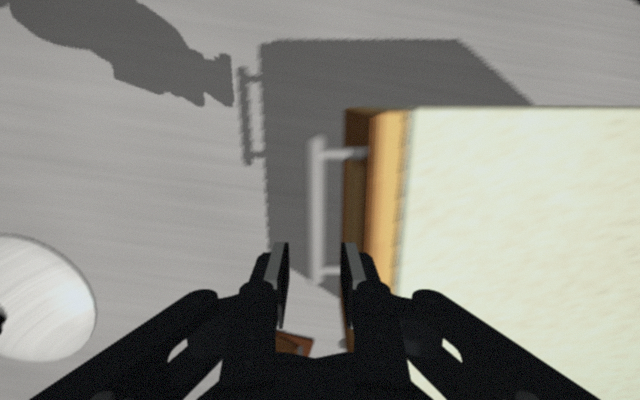

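The wrist picture shows the bar (column ~317, rows 135–280) lying between the open fingers (columns 280 and 345). Depth puts its middle at about (0.505, 0.075, 0.168), which matches my estimate, so I'll descend and pull.

```bash
python3 - <<'E'
from h import *
o=bot.get_obs(); st=(np.array([.5047,.0746,.166]),Ro.from_quat(o['tool_rot']))
w=[]
for th in [.03,.07,.13,.20,.28,.36,.45,.54,.63,.72,.81,.9,.99,1.07,1.14,1.19]:
    h=door(th,.186,.043); w.append(((h[0],h[1],.166),down(98.4+np.degrees(th)),.3,1))
import io,contextlib
b=io.StringIO()
with contextlib.redirect_stdout(b): plan(w,st)
print('\n'.join(l for l in b.getvalue().splitlines() if l[0]!='#'))
E
```

```text
[[-0.006, -0.022, 0.0], [-0.0012, 0.0002, -0.0106], 0.3],
[[-0.009, -0.037, 0.0], [0.0, 0.0, -0.0127], 0.3],
[[-0.015, -0.055, 0.0], [0.0, 0.0, -0.0191], 0.3],
[[-0.017, -0.065, 0.0], [0.0, 0.0, -0.0223], 0.3],
[[-0.02, -0.073, 0.0], [0.0, 0.0, -0.0255], 0.3],
[[-0.021, -0.074, 0.0], [0.0, 0.0, -0.0254], 0.3],
[[-0.023, -0.083, 0.0], [0.0, 0.0, -0.0287], 0.3],
[[-0.023, -0.082, 0.0], [0.0, 0.0, -0.0286], 0.3],
--
[[-0.023, -0.083, 0.0], [0.0, 0.0, -0.0287], 0.3],
[[-0.023, -0.083, 0.0], [0.0, 0.0, -0.0286], 0.3],
[[-0.023, -0.082, 0.0], [0.0, 0.0, -0.0287], 0.3],
[[-0.023, -0.083, 0.0], [0.0, 0.0, -0.0286], 0.3],
[[-0.023, -0.083, 0.0], [0.0, 0.0, -0.0287], 0.3],
[[-0.02, -0.074, 0.0], [0.0, 0.0, -0.0254], 0.3],
[[-0.018, -0.064, 0.0], [0.0, 0.0, -0.0223], 0.3],
[[-0.012, -0.046, 0.0], [0.0, 0.0, -0.0159], 0.3],
--
rows 16
```

Call:
apply_moves --steps '[[[0, 0, 0.07], [0, 0, 0], 0.3], [[0, 0, 0.07], [0, 0, 0], 0.3], [[0, 0, 0.07], [0, 0, 0], 0.3], [[0, 0, 0.07], [0, 0, 0], 0.3], [[0, 0, 0.07], [0, 0, 0], 0.3], [[0, 0, 0.07], [0, 0, 0], 0.3], [[0, 0, 0], [0, 0, 0], 0.3], [[0, 0, 0], [0, 0, 0], 0.3]]'

```text
clock: 2.15
eef_pos: [0.504, 0.0763, 0.169]
tool_rot: [-0.073, 0.997, 0.0, 0.001]
ft_force: [-6.1, -1.6, 14.4]
grip_width: 0.0254
grasp_force: 6.7
```

Call:
apply_moves --steps '[[[0, 0, -0.025], [0, 0, 0], 0.3], [[0, 0, 0], [0, 0, 0], 0.3], [[0, 0, 0], [0, 0, 0], 0.3], [[0, 0, 0], [0, 0, 0], 0.3], [[-0.006, -0.022, 0], [0, 0, -0.0106], 0.3], [[-0.009, -0.037, 0], [0, 0, -0.0127], 0.3], [[0, 0, 0], [0, 0, 0], 0.3], [[0, 0, 0], [0, 0, 0], 0.3]]'

```text
clock: 2.82
eef_pos: [0.5091, 0.0646, 0.1711]
tool_rot: [-0.109, 0.994, -0.0, -0.0]
ft_force: [-0.2, -0.1, -0.7]
grip_width: 0.0256
grasp_force: 0.0
```

```bash
python3 - <<'E'
from h import *
i,d=camera('wrist'); cv2.imwrite('pics/w2.png',i[:,:,::-1])
E
```

```text
(no output)
```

View pics/w2.png

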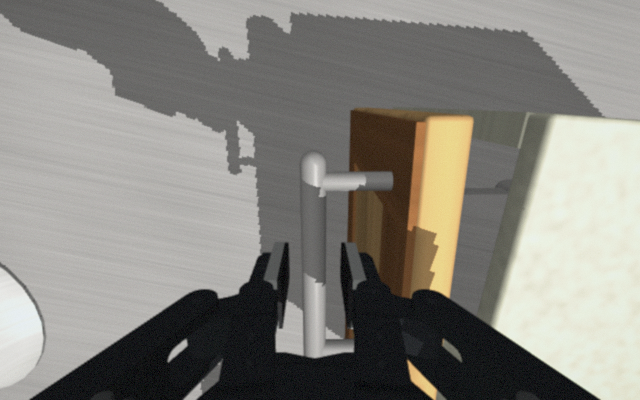

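The picture shows the door already through its catch and ajar, with the bar (column ~314) still between the fingers. I'll continue the arc.

Call:
apply_moves --steps '[[[-0.015, -0.055, 0], [0, 0, -0.0191], 0.3], [[-0.017, -0.065, 0], [0, 0, -0.0223], 0.3], [[-0.02, -0.073, 0], [0, 0, -0.0255], 0.3], [[-0.021, -0.074, 0], [0, 0, -0.0254], 0.3], [[-0.023, -0.083, 0], [0, 0, -0.0287], 0.3], [[-0.023, -0.082, 0], [0, 0, -0.0286], 0.3], [[-0.023, -0.083, 0], [0, 0, -0.0287], 0.3], [[-0.023, -0.083, 0], [0, 0, -0.0286], 0.3]]'

```text
clock: 3.53
eef_pos: [0.5943, -0.0229, 0.1713]
tool_rot: [-0.422, 0.906, 0.0, -0.001]
ft_force: [-0.8, 0.4, 0.9]
grip_width: 0.0258
grasp_force: 0.4
```

Call:
apply_moves --steps '[[[-0.023, -0.082, 0], [0, 0, -0.0287], 0.3], [[-0.023, -0.083, 0], [0, 0, -0.0286], 0.3], [[-0.023, -0.083, 0], [0, 0, -0.0287], 0.3], [[-0.02, -0.074, 0], [0, 0, -0.0254], 0.3], [[-0.018, -0.064, 0], [0, 0, -0.0223], 0.3], [[-0.012, -0.046, 0], [0, 0, -0.0159], 0.3], [[-0.006, -0.023, 0], [0, 0, -0.008], 0.3], [[0, 0, 0], [0, 0, 0], 0.3]]'

```text
clock: 4.2
eef_pos: [0.6858, -0.0431, 0.1708]
tool_rot: [-0.63, 0.776, 0.0, -0.0]
ft_force: [-0.7, -0.9, -0.0]
grip_width: 0.0257
grasp_force: 0.0
```

```bash
python3 - <<'E'
from h import *
i,d=camera('top'); P=cloud(cal('top'),d); cv2.imwrite('pics/t3.png',i[:,:,::-1])
print(bot.get_obs()['joint_pos'],bot.get_obs()['eef_pos'])
m=(abs(P[...,2]-.196)<.008)&(P[...,0]>.55)&(P[...,0]<.8)&(P[...,1]<.12)&(P[...,1]>-.13); q=P[m]; print(len(q),q.min(0),q.max(0))
print(cv2.minAreaRect(q[:,:2].astype(np.float32)))
v=q[:,:2]-HG; r=np.hypot(*v.T); a=np.arctan2(v[:,1],v[:,0])-np.arctan2(*YC[::-1]); print('theta',np.median(a[(r>.1)])%(2*np.pi), r.max())
E
```

```text
[-6.27779422e-02  6.59193157e-01  4.54262854e-01  1.36700851e+00
 -1.02891232e-04 -1.42583639e+00] [ 0.6851765  -0.0431001   0.17093045]
228 [0.64416493 0.02158463 0.18828629] [0.68317559 0.11880833 0.20319944]
((0.6638139486312866, 0.07141366600990295), (0.10013201087713242, 0.02047158218920231), 78.0867919921875)
theta 1.1864187736127307 0.12640934093790485
```

View pics/t3.png

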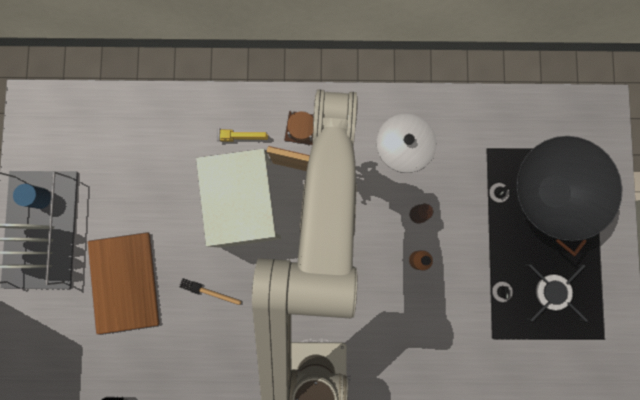

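The picture shows the door open (288–310,155, about 1.19 rad), with the mill (421,213), bottle (420,260) and coasters undisturbed. Next the arm goes up and round behind the mill.

```bash
cat >> h.py <<'E'
MI=np.array([.511,-.333]); BO=np.array([.361,-.331])
E
python3 - <<'E'
from h import *
t=cw(-.02,-.06); d=t-MI; az=np.degrees(np.arctan2(d[1],d[0])); d/=np.linalg.norm(d); a=MI-.075*d; print(t,az,a)
plan([((.685,-.043,.27),down(167.7),.5,4),((a[0],a[1],.20),tilt(az,50),.5,12),((a[0],a[1],.032),tilt(az,50),.5,8)])
E
```

```text
[0.60196 0.22258] 80.70197998812009 [ 0.49888227 -0.4070146 ]
# dist/row mm 24.8 deg/row 0.1
[[0.0, 0.0, -0.124], [0.0001, 0.0, 0.0006], 0.5],
[[0.0, 0.001, -0.124], [0.0001, 0.0, 0.0005], 0.5],
[[0.0, 0.0, -0.124], [0.0001, -0.0001, 0.0006], 0.5],
[[0.0, 0.0, -0.123], [0.0001, 0.0, 0.0005], 0.5],
# dist/row mm 34.6 deg/row 3.3
[[0.165, 0.043, 0.029], [-0.0005, -0.0185, -0.0013], 0.5],
[[0.166, 0.045, 0.02], [-0.0005, -0.0185, -0.0014], 0.5],
[[0.166, 0.044, 0.01], [-0.0005, -0.0185, -0.0013], 0.5],
[[0.167, 0.046, 0.0], [-0.0005, -0.0186, -0.0013], 0.5],
--
[[0.166, 0.046, -0.009], [-0.0004, -0.0185, -0.0014], 0.5],
[[0.165, 0.047, -0.019], [-0.0005, -0.0185, -0.0013], 0.5],
[[0.164, 0.048, -0.028], [-0.0005, -0.0185, -0.0013], 0.5],
[[0.162, 0.048, -0.038], [-0.0005, -0.0185, -0.0013], 0.5],
[[0.158, 0.049, -0.047], [-0.0005, -0.0185, -0.0014], 0.5],
[[0.156, 0.05, -0.056], [-0.0005, -0.0185, -0.0013], 0.5],
[[0.152, 0.051, -0.065], [-0.0005, -0.0185, -0.0013], 0.5],
[[0.148, 0.051, -0.074], [-0.0005, -0.0186, -0.0014], 0.5],
--
# dist/row mm 21.0 deg/row 0.0
[[0.067, 0.0, 0.08], [0.0, 0.0, 0.0], 0.5],
[[0.068, 0.0, 0.081], [0.0, 0.0, 0.0], 0.5],
[[0.067, 0.0, 0.08], [0.0, 0.0, 0.0], 0.5],
[[0.068, 0.0, 0.081], [0.0, 0.0, 0.0], 0.5],
[[0.067, 0.0, 0.08], [0.0, 0.0, 0.0], 0.5],
[[0.068, 0.0, 0.081], [0.0, 0.0, 0.0], 0.5],
[[0.067, 0.0, 0.08], [0.0, 0.0, 0.0], 0.5],
[[0.068, 0.0, 0.081], [0.0, 0.0, 0.0], 0.5],
--
rows 24
```

Call:
apply_moves --steps '[[[0, 0, -0.124], [0, 0, 0.0006], 0.3], [[0, 0, -0.124], [0, 0, 0.0006], 0.3], [[0, 0, -0.124], [0, 0, 0.0005], 0.3], [[0, 0, -0.123], [0, 0, 0.0005], 0.5], [[0.165, 0.043, 0.029], [-0.0005, -0.0185, -0.0013], 0.5], [[0.166, 0.045, 0.02], [-0.0005, -0.0185, -0.0014], 0.5], [[0.166, 0.044, 0.01], [-0.0005, -0.0185, -0.0013], 0.5], [[0.167, 0.046, 0], [-0.0005, -0.0186, -0.0013], 0.5]]'

```text
clock: 4.92
eef_pos: [0.6222, -0.1648, 0.2483]
tool_rot: [-0.63, 0.768, 0.075, 0.09]
ft_force: [0.8, -0.3, 0.6]
grip_width: 0.0428
grasp_force: 0.0
```

Call:
apply_moves --steps '[[[0.166, 0.046, -0.009], [-0.0004, -0.0185, -0.0014], 0.5], [[0.165, 0.047, -0.019], [-0.0005, -0.0185, -0.0013], 0.5], [[0.164, 0.048, -0.028], [-0.0005, -0.0185, -0.0013], 0.5], [[0.162, 0.048, -0.038], [-0.0005, -0.0185, -0.0013], 0.5], [[0.158, 0.049, -0.047], [-0.0005, -0.0185, -0.0014], 0.5], [[0.156, 0.05, -0.056], [-0.0005, -0.0185, -0.0013], 0.5], [[0.152, 0.051, -0.065], [-0.0005, -0.0185, -0.0013], 0.5], [[0.148, 0.051, -0.074], [-0.0005, -0.0186, -0.0014], 0.5]]'

```text
clock: 5.58
eef_pos: [0.4982, -0.4084, 0.2019]
tool_rot: [-0.608, 0.716, 0.222, 0.262]
ft_force: [1.9, -0.7, -0.0]
grip_width: 0.0424
grasp_force: 0.0
```

```bash
python3 - <<'E'
from h import *
o=bot.get_obs(); print(o['clock'],o['eef_pos'],o['joint_pos'],Ro.from_quat(o['tool_rot']).as_matrix()[:,2], tilt(80.7,50).as_matrix()[:,2],o['ft_force'])
E
```

```text
5.5833 [ 0.49817187 -0.4084242   0.20191732] [-0.90041223  0.98925134  0.96263164  2.05954194  0.49703928 -2.44286307] [ 0.10448026  0.63570652 -0.76482749] [ 0.10387693  0.63433863 -0.76604444] [ 1.93070954e+00 -6.54343676e-01 -1.34430289e-03]
```

Call:
apply_moves --steps '[[[0.067, 0, 0.08], [0, 0, 0], 0.5], [[0.068, 0, 0.081], [0, 0, 0], 0.5], [[0.067, 0, 0.08], [0, 0, 0], 0.5], [[0.068, 0, 0.081], [0, 0, 0], 0.5], [[0.067, 0, 0.08], [0, 0, 0], 0.5], [[0.068, 0, 0.081], [0, 0, 0], 0.5], [[0.067, 0, 0.08], [0, 0, 0], 0.5], [[0.068, 0, 0.081], [0, 0, 0], 0.5]]'

```text
clock: 6.25
eef_pos: [0.4991, -0.407, 0.0322]
tool_rot: [-0.608, 0.716, 0.222, 0.26]
ft_force: [0.5, -0.3, 0.1]
grip_width: 0.0427
grasp_force: 0.0
```

```bash
python3 - <<'E'
from h import *
o=bot.get_obs(); print(o['clock'],o['eef_pos'],o['joint_pos'],Ro.from_quat(o['tool_rot']).as_matrix()[:,2], tilt(80.7,50).as_matrix()[:,2],o['ft_force'])
i,d=camera('scene'); cv2.imwrite('pics/s4.png',i[120:400,80:480,::-1])
e=cw(-.02,-.06); dd=(e-MI)/np.linalg.norm(e-MI); end=e-.04*dd; print(end)
plan([((end[0],end[1],.032),tilt(80.7,50),.5,24)])
E
```

```text
6.25 [ 0.49912866 -0.40698548  0.03217198] [-0.89740298  1.07966744  0.71153018  1.71613067  0.49604725 -2.43854836] [ 0.10264394  0.63452275 -0.76605816] [ 0.10387693  0.63433863 -0.76604444] [ 0.49459565 -0.32066504  0.10718597]
[0.59549721 0.18310555]
# dist/row mm 24.9 deg/row 0.0
[[-0.096, 0.0, 0.079], [0.0001, 0.0, 0.0], 0.5],
[[-0.095, -0.001, 0.08], [0.0001, 0.0001, -0.0001], 0.5],
[[-0.096, 0.0, 0.079], [0.0, 0.0, 0.0], 0.5],
[[-0.095, -0.001, 0.08], [0.0001, 0.0001, -0.0001], 0.5],
[[-0.096, 0.0, 0.079], [0.0001, 0.0, 0.0], 0.5],
[[-0.096, -0.001, 0.08], [0.0001, 0.0001, -0.0001], 0.5],
[[-0.095, 0.0, 0.079], [0.0, 0.0, 0.0], 0.5],
[[-0.096, 0.0, 0.079], [0.0001, 0.0001, -0.0001], 0.5],
--
[[-0.096, -0.001, 0.08], [0.0001, 0.0, 0.0], 0.5],
[[-0.095, 0.0, 0.079], [0.0001, 0.0001, -0.0001], 0.5],
[[-0.096, -0.001, 0.079], [0.0, 0.0, 0.0], 0.5],
[[-0.096, 0.0, 0.08], [0.0001, 0.0001, -0.0001], 0.5],
[[-0.095, 0.0, 0.079], [0.0001, 0.0, 0.0], 0.5],
[[-0.096, -0.001, 0.079], [0.0001, 0.0001, 0.0], 0.5],
[[-0.096, 0.0, 0.08], [0.0001, 0.0, -0.0001], 0.5],
[[-0.096, 0.0, 0.079], [0.0, 0.0001, 0.0], 0.5],
--
[[-0.095, -0.001, 0.079], [0.0001, 0.0, -0.0001], 0.5],
[[-0.096, 0.0, 0.079], [0.0001, 0.0001, 0.0], 0.5],
[[-0.096, 0.0, 0.08], [0.0001, 0.0, -0.0001], 0.5],
[[-0.096, -0.001, 0.079], [0.0, 0.0001, 0.0], 0.5],
[[-0.096, 0.0, 0.079], [0.0001, 0.0, -0.0001], 0.5],
[[-0.096, -0.001, 0.079], [0.0001, 0.0001, 0.0], 0.5],
[[-0.095, 0.0, 0.079], [0.0001, 0.0, -0.0001], 0.5],
[[-0.096, 0.0, 0.079], [0.0, 0.0001, 0.0], 0.5],
--
rows 24
```

View pics/s4.png

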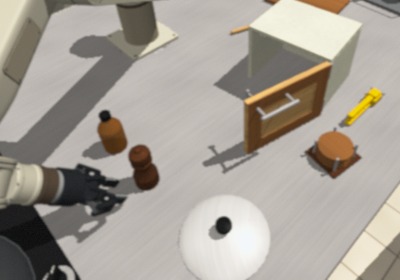

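The picture shows the fingers behind the mill (145,165 in the crop), the bottle clear at (110,130) and the door open. I'll start the slow push.

Call:
apply_moves --steps '[[[-0.038, 0, 0.032], [0, 0, 0], 0.5], [[-0.038, 0, 0.032], [0, 0, 0], 0.5], [[-0.019, 0, 0.016], [0, 0, 0], 0.5], [[-0.019, 0, 0.016], [0, 0, 0], 0.5], [[-0.019, 0, 0.016], [0, 0, 0], 0.5], [[-0.019, 0, 0.016], [0, 0, 0], 0.5], [[-0.019, 0, 0.016], [0, 0, 0], 0.5], [[-0.019, 0, 0.016], [0, 0, 0], 0.5]]'

```text
clock: 6.97
eef_pos: [0.5072, -0.3588, 0.0332]
tool_rot: [-0.609, 0.716, 0.221, 0.26]
ft_force: [-0.7, -2.4, 3.4]
grip_width: 0.0426
grasp_force: 1.8
```

Call:
apply_moves --steps '[[[-0.024, 0, 0.02], [0, 0, 0], 0.5], [[-0.03, 0, 0.025], [0, 0, 0], 0.5], [[-0.036, 0, 0.03], [0, 0, 0], 0.5], [[-0.042, 0, 0.035], [0, 0, 0], 0.5], [[-0.048, 0, 0.04], [0, 0, 0], 0.5], [[-0.048, 0, 0.04], [0, 0, 0], 0.5], [[-0.036, 0, 0.03], [0, 0, 0], 0.5], [[-0.024, 0, 0.02], [0, 0, 0], 0.5]]'

```text
clock: 7.63
eef_pos: [0.5197, -0.283, 0.0331]
tool_rot: [-0.609, 0.715, 0.222, 0.261]
ft_force: [-1.3, -2.8, 2.1]
grip_width: 0.0431
grasp_force: 1.8
```

```bash
cat >> h.py <<'E'
def look(zt=.12):
    o=bot.get_obs(); print('t',o['clock'],'tcp',o['eef_pos'].round(4),'q',o['joint_pos'].round(2),'f',o['ft_force'].round(1))
    for n in ('scene','top'):
        i,d=camera(n); X=cloud(cal(n),d); hsv=cv2.cvtColor(i,cv2.COLOR_RGB2HSV)
        m=(X[...,2]>.012)&(X[...,2]<.1)&(hsv[...,0]<16)&(hsv[...,1]>110)&(X[...,0]>.25)&(X[...,0]<.64)&(X[...,1]>-.45)&(X[...,1]<.32)
        k,l,st,ce=cv2.connectedComponentsWithStats(m.astype(np.uint8))
        for j in range(1,k):
            if st[j,4]>60:
                q=X[l==j]; lo=q[q[:,2]<.036]; 
                if len(lo)>8: print(n,ce[j].round(),st[j,4],'lo',np.round(cv2.minEnclosingCircle(lo[:,:2].astype(np.float32))[0],3),lo.min(0).round(3),lo.max(0).round(3),'all',q.mean(0).round(3),q[:,2].max().round(3))
    return i
E
python3 - <<'E'
from h import *
look()
E
```

```text
t 7.6333 tcp [ 0.5197 -0.283   0.0331] q [-0.76  0.9   0.33  1.44  0.56 -2.3 ] f [-1.3 -2.8  2.1]
scene [333. 259.] 219 lo [ 0.636 -0.086] [ 0.632 -0.103  0.012] [ 0.64  -0.069  0.036] all [ 0.636 -0.087  0.057] 0.1
scene [258. 278.] 400 lo [ 0.54  -0.254] [ 0.53  -0.276  0.012] [ 0.555 -0.233  0.036] all [ 0.543 -0.255  0.053] 0.1
```

Call:
apply_moves --steps '[[[-0.036, 0, 0.03], [0, 0, 0], 0.5], [[-0.048, 0, 0.04], [0, 0, 0], 0.5], [[-0.054, 0, 0.045], [0, 0, 0], 0.5], [[-0.054, 0, 0.045], [0, 0, 0], 0.5], [[-0.054, 0, 0.045], [0, 0, 0], 0.5], [[-0.054, 0, 0.045], [0, 0, 0], 0.5], [[-0.054, 0, 0.045], [0, 0, 0], 0.5], [[-0.054, 0, 0.045], [0, 0, 0], 0.5]]'

```text
clock: 8.4
eef_pos: [0.5363, -0.179, 0.0329]
tool_rot: [-0.609, 0.716, 0.222, 0.26]
ft_force: [-0.4, -2.0, -0.7]
grip_width: 0.0426
grasp_force: 1.1
```

Call:
apply_moves --steps '[[[-0.054, 0, 0.045], [0, 0, 0], 0.5], [[-0.054, 0, 0.045], [0, 0, 0], 0.5], [[-0.054, 0, 0.045], [0, 0, 0], 0.5], [[-0.054, 0, 0.045], [0, 0, 0], 0.5], [[-0.054, 0, 0.045], [0, 0, 0], 0.5], [[-0.048, 0, 0.04], [0, 0, 0], 0.5], [[-0.036, 0, 0.03], [0, 0, 0], 0.5], [[-0.024, 0, 0.02], [0, 0, 0], 0.5]]'

```text
clock: 9.07
eef_pos: [0.552, -0.0812, 0.0334]
tool_rot: [-0.609, 0.716, 0.222, 0.26]
ft_force: [-0.8, -0.9, -0.6]
grip_width: 0.0428
grasp_force: 1.1
```

```bash
python3 - <<'E'
from h import *
i=look(); s,_=camera('scene'); cv2.imwrite('pics/m5.png',np.vstack([s[100:320,140:480],i[100:320,180:520]])[:,:,::-1])
E
```

```text
t 9.0667 tcp [ 0.552  -0.0812  0.0334] q [-0.47  0.71 -0.05  1.06  0.66 -1.96] f [-0.8 -0.9 -0.6]
scene [193. 256.] 605 lo [ 0.37  -0.332] [ 0.363 -0.359  0.012] [ 0.389 -0.306  0.035] all [ 0.379 -0.334  0.063] 0.1
scene [333. 259.] 225 lo [ 0.636 -0.086] [ 0.632 -0.103  0.012] [ 0.64  -0.069  0.036] all [ 0.636 -0.087  0.057] 0.1
```

View pics/m5.png

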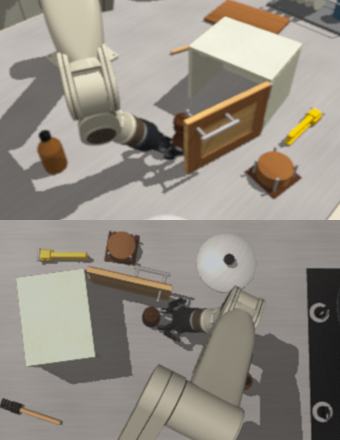

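Both views show the mill standing ahead of the fingers (lower crop 153,317), clear of the door. I'll push on inside.

Call:
apply_moves --steps '[[[-0.036, 0.002, 0.03], [0, 0, 0], 0.5], [[-0.048, 0.003, 0.04], [0, 0, 0], 0.5], [[-0.054, 0.003, 0.045], [0, 0, 0], 0.5], [[-0.054, 0.003, 0.045], [0, 0, 0], 0.5], [[-0.054, 0.003, 0.045], [0, 0, 0], 0.5], [[-0.054, 0.003, 0.045], [0, 0, 0], 0.5], [[-0.054, 0.003, 0.045], [0, 0, 0], 0.5], [[-0.054, 0.003, 0.045], [0, 0, 0], 0.5]]'

```text
clock: 9.88
eef_pos: [0.5649, 0.0234, 0.0339]
tool_rot: [-0.608, 0.716, 0.221, 0.26]
ft_force: [0.8, -1.6, 0.1]
grip_width: 0.0425
grasp_force: 1.0
```

Call:
apply_moves --steps '[[[-0.048, 0.003, 0.04], [0, 0, 0], 0.5], [[-0.048, 0.003, 0.04], [0, 0, 0], 0.5], [[-0.048, 0.003, 0.04], [0, 0, 0], 0.5], [[-0.048, 0.003, 0.04], [0, 0, 0], 0.5], [[-0.048, 0.003, 0.04], [0, 0, 0], 0.5], [[-0.048, 0.003, 0.04], [0, 0, 0], 0.5], [[-0.036, 0.002, 0.03], [0, 0, 0], 0.5], [[-0.024, 0.001, 0.02], [0, 0, 0], 0.5]]'

```text
clock: 10.55
eef_pos: [0.575, 0.114, 0.0343]
tool_rot: [-0.609, 0.716, 0.222, 0.26]
ft_force: [0.5, -2.3, -0.4]
grip_width: 0.043
grasp_force: 1.0
```

```bash
python3 - <<'E'
from h import *
o=bot.get_obs(); print(o['eef_pos'],o['joint_pos'].round(2),o['ft_force'])
w,d=camera('wrist'); s,_=camera('scene'); C=cal('wrist'); X=cloud(C,d)
m=(X[...,2]>.02)&(X[...,2]<.035)&(X[...,1]>o['eef_pos'][1]+.005)&(d>0); q=X[m]
v=(q[:,:2]-O); xc=v@XC; yc=v@YC; k=(abs(yc)<.11)&(xc<.09); print(k.sum(),np.percentile(xc[k],[0,5,50,95]),np.percentile(yc[k],[1,50,99]))
v=o['eef_pos'][:2]-O; print('tcp in cup',v@XC,v@YC)
cv2.imwrite('pics/m6.png',np.hstack([w[:,:,::-1][::1],s[60:460,240:400,::-1] if False else s[0:400,300:460,::-1]]))
E
```

```text
[0.57504109 0.11397244 0.03427378] [-0.12  0.61 -0.24  0.69  0.7  -1.52] [ 0.48631767 -2.32042656 -0.38499671]
2922 [-0.13179922 -0.12181898 -0.11488435 -0.10295558] [-0.10955349 -0.02073986  0.01032203]
tcp in cup -0.12347145276610684 -0.01748671349571081
```

View pics/m6.png

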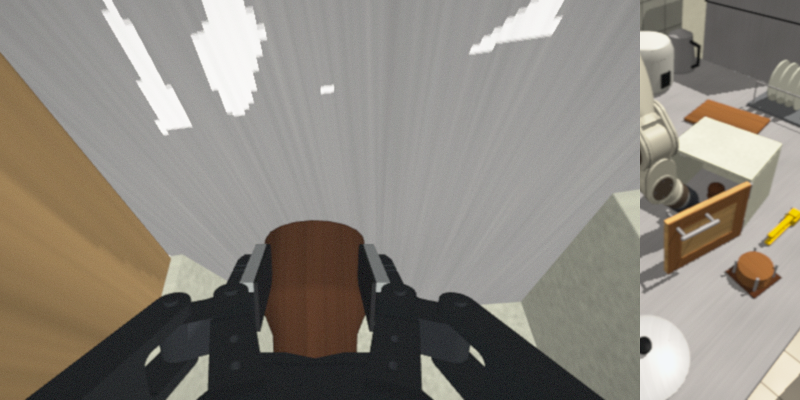

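The wrist view shows the mill (315,290) cradled squarely between the fingers at the cupboard mouth, with the door at left and the cupboard side at right. About 85 mm more to go.

Call:
apply_moves --steps '[[[-0.038, 0, 0.032], [0, 0, 0], 0.5], [[-0.048, 0, 0.04], [0, 0, 0], 0.5], [[-0.048, 0, 0.04], [0, 0, 0], 0.5], [[-0.048, 0, 0.04], [0, 0, 0], 0.5], [[-0.048, 0, 0.04], [0, 0, 0], 0.5], [[-0.048, 0, 0.04], [0, 0, 0], 0.5], [[-0.032, 0, 0.026], [0, 0, 0], 0.5], [[-0.018, 0, 0.015], [0, 0, 0], 0.5]]'

```text
clock: 11.32
eef_pos: [0.5889, 0.1982, 0.0347]
tool_rot: [-0.609, 0.716, 0.222, 0.26]
ft_force: [-1.2, -1.4, -0.4]
grip_width: 0.0428
grasp_force: 1.1
```

```bash
python3 - <<'E'
from h import *
o=bot.get_obs(); v=o['eef_pos'][:2]-O; print('tcp in cup',v@XC,v@YC,o['eef_pos'],o['joint_pos'].round(2),o['ft_force'])
R=Ro.from_quat(o['tool_rot']); p=o['eef_pos']
d=R.as_matrix()[:,2].copy(); d[2]=0; d/=np.linalg.norm(d)
# out, then to bottle
t=cw(-.02,.035); db=t-BO; az=np.degrees(np.arctan2(db[1],db[0])); db/=np.linalg.norm(db); a=BO-.075*db; print(t,az,a)
back=p-.25*d; up=back.copy(); up[2]=.24
E1=tilt(az,50)
plan([(back,R,.5,8),(up,R,.5,6),((.36,-.25,.24),E1,.5,8),((a[0],a[1],.20),E1,.5,6),((a[0],a[1],.032),E1,.5,8)])
E
```

```text
tcp in cup -0.042187469691314886 -0.04345418184820022 [0.58886324 0.19820097 0.0346541 ] [ 0.03  0.61 -0.25  0.55  0.68 -1.32] [-1.21114701 -1.38513377 -0.38407802]
[0.508005 0.20871 ] 74.7635222502915 [ 0.34128974 -0.4033637 ]
# dist/row mm 31.2 deg/row 0.0
[[0.12, 0.0, -0.1], [0.0, 0.0, 0.0], 0.5],
[[0.119, 0.0, -0.101], [0.0, 0.0, 0.0], 0.5],
[[0.12, 0.0, -0.1], [0.0, 0.0, 0.0], 0.5],
[[0.12, 0.0, -0.101], [0.0, 0.0, 0.0], 0.5],
[[0.119, 0.0, -0.1], [0.0, 0.0, 0.0], 0.5],
[[0.12, 0.0, -0.101], [0.0, 0.0, 0.0], 0.5],
[[0.12, 0.0, -0.1], [0.0, 0.0, 0.0], 0.5],
[[0.119, 0.0, -0.101], [0.0, 0.0, 0.0], 0.5],
--
# dist/row mm 34.2 deg/row 0.0
[[-0.11, 0.0, -0.131], [0.0, 0.0, 0.0], 0.5],
[[-0.11, 0.0, -0.131], [0.0, 0.0, 0.0], 0.5],
[[-0.11, 0.0, -0.131], [0.0, 0.0, 0.0], 0.5],
[[-0.11, 0.0, -0.131], [0.0, 0.0, 0.0], 0.5],
[[-0.11, 0.0, -0.131], [0.0, 0.0, 0.0], 0.5],
[[-0.11, 0.0, -0.131], [0.0, 0.0, 0.0], 0.5],
# dist/row mm 34.5 deg/row 0.8
[[0.11, 0.096, -0.092], [0.0027, 0.0, 0.0032], 0.5],
[[0.11, 0.095, -0.093], [0.0027, 0.0, 0.0032], 0.5],
--
[[0.112, 0.092, -0.093], [0.0027, 0.
[... 312 characters left out ...]
ow 0.0
[[0.119, -0.019, -0.056], [0.0, 0.0, 0.0], 0.5],
[[0.119, -0.018, -0.057], [0.0, 0.0, 0.0], 0.5],
--
[[0.119, -0.019, -0.056], [0.0, 0.0, 0.0], 0.5],
[[0.119, -0.018, -0.056], [0.0, 0.0, 0.0], 0.5],
[[0.119, -0.019, -0.057], [0.0, 0.0, 0.0], 0.5],
[[0.119, -0.018, -0.056], [0.0, 0.0, 0.0], 0.5],
# dist/row mm 21.0 deg/row 0.0
[[0.067, 0.0, 0.08], [0.0, 0.0, 0.0], 0.5],
[[0.068, 0.0, 0.081], [0.0, 0.0, 0.0], 0.5],
[[0.067, 0.0, 0.08], [0.0, 0.0, 0.0], 0.5],
[[0.068, 0.0, 0.081], [0.0, 0.0, 0.0], 0.5],
--
[[0.067, 0.0, 0.08], [0.0, 0.0, 0.0], 0.5],
[[0.068, 0.0, 0.081], [0.0, 0.0, 0.0], 0.5],
[[0.067, 0.0, 0.08], [0.0, 0.0, 0.0], 0.5],
[[0.068, 0.0, 0.08], [0.0, 0.0, 0.0], 0.5],
rows 36
```

Call:
apply_moves --steps '[[[0.05, 0, -0.042], [0, 0, 0], 0.5], [[0.09, 0, -0.076], [0, 0, 0], 0.5], [[0.135, 0, -0.114], [0, 0, 0], 0.5], [[0.135, 0, -0.114], [0, 0, 0], 0.5], [[0.135, 0, -0.114], [0, 0, 0], 0.5], [[0.135, 0, -0.114], [0, 0, 0], 0.5], [[0.135, 0, -0.114], [0, 0, 0], 0.5], [[0.135, 0, -0.114], [0, 0, 0], 0.5]]'

```text
clock: 11.98
eef_pos: [0.5488, -0.0496, 0.0358]
tool_rot: [-0.609, 0.716, 0.222, 0.261]
ft_force: [0.6, -0.5, -1.1]
grip_width: 0.0426
grasp_force: 0.0
```

Call:
apply_moves --steps '[[[-0.11, 0, -0.131], [0, 0, 0], 0.5], [[-0.11, 0, -0.131], [0, 0, 0], 0.5], [[-0.11, 0, -0.131], [0, 0, 0], 0.5], [[-0.11, 0, -0.131], [0, 0, 0], 0.5], [[-0.11, 0, -0.131], [0, 0, 0], 0.5], [[-0.11, 0, -0.131], [0, 0, 0], 0.5], [[0.11, 0.096, -0.092], [0.0027, 0, 0.0032], 0.5], [[0.11, 0.095, -0.093], [0.0027, 0, 0.0032], 0.5]]'

```text
clock: 12.65
eef_pos: [0.503, -0.0983, 0.2436]
tool_rot: [-0.602, 0.722, 0.215, 0.265]
ft_force: [0.3, -0.6, -0.5]
grip_width: 0.0426
grasp_force: 0.0
```

Call:
apply_moves --steps '[[[0.112, 0.092, -0.093], [0.0027, 0, 0.0032], 0.5], [[0.113, 0.091, -0.095], [0.0027, 0, 0.0032], 0.5], [[0.113, 0.089, -0.095], [0.0027, 0, 0.0032], 0.5], [[0.114, 0.087, -0.096], [0.0027, 0, 0.0032], 0.5], [[0.116, 0.084, -0.097], [0.0027, 0, 0.0032], 0.5], [[0.116, 0.083, -0.097], [0.0027, 0, 0.0032], 0.5], [[0.119, -0.019, -0.056], [0, 0, 0], 0.5], [[0.119, -0.018, -0.057], [0, 0, 0], 0.5]]'

```text
clock: 13.32
eef_pos: [0.3527, -0.3022, 0.2279]
tool_rot: [-0.569, 0.748, 0.206, 0.273]
ft_force: [0.8, -0.1, -0.5]
grip_width: 0.0427
grasp_force: 0.0
```

```bash
python3 - <<'E'
from h import *
look()
t=cw(-.02,.035); db=t-BO; az=np.degrees(np.arctan2(db[1],db[0])); db/=np.linalg.norm(db); a=BO-.075*db
E1=tilt(az,50)
plan([((a[0],a[1],.20),E1,.5,6),((a[0],a[1],.032),E1,.5,10)])
s,_=camera('scene'); cv2.imwrite('pics/s7.png',s[:,:,::-1])
E
```

```text
t 13.3167 tcp [ 0.3527 -0.3022  0.2279] q [-1.01  0.53  0.17  1.72  0.5  -2.44] f [ 0.8 -0.1 -0.5]
scene [193. 256.] 588 lo [ 0.37  -0.333] [ 0.362 -0.359  0.012] [ 0.391 -0.306  0.036] all [ 0.379 -0.334  0.063] 0.1
scene [333. 259.] 224 lo [ 0.637 -0.083] [ 0.632 -0.101  0.012] [ 0.64  -0.066  0.035] all [ 0.636 -0.087  0.057] 0.1
# dist/row mm 17.3 deg/row 0.1
[[0.077, -0.013, -0.037], [-0.0002, 0.0, -0.0002], 0.5],
[[0.077, -0.012, -0.036], [-0.0002, 0.0, -0.0002], 0.5],
[[0.077, -0.013, -0.037], [-0.0002, 0.0, -0.0003], 0.5],
[[0.077, -0.013, -0.037], [-0.0002, 0.0, -0.0002], 0.5],
[[0.077, -0.012, -0.037], [-0.0001, 0.0001, -0.0002], 0.5],
[[0.077, -0.012, -0.036], [-0.0002, 0.0, -0.0002], 0.5],
# dist/row mm 16.8 deg/row 0.0
[[0.054, 0.0, 0.064], [0.0, 0.0, 0.0], 0.5],
[[0.054, 0.0, 0.065], [0.0, 0.0, 0.0], 0.5],
--
[[0.054, 0.0, 0.064], [0.0, 0.0, 0.0], 0.5],
[[0.054, 0.0, 0.064], [0.0, 0.0, 0.0], 0.5],
[[0.054, 0.0, 0.065], [0.0, 0.0, 0.0], 0.5],
[[0.054, 0.0, 0.064], [0.0, 0.0, 0.0], 0.5],
[[0.054, 0.0, 0.064], [0.0, 0.0, 0.0], 0.5],
[[0.054, 0.0, 0.064], [0.0, 0.0, 0.0], 0.5],
[[0.054, 0.0, 0.065], [0.0, 0.0, 0.0], 0.5],
[[0.054, 0.0, 0.064], [0.0, 0.0, 0.0], 0.5],
--
rows 16
```

View pics/s7.png

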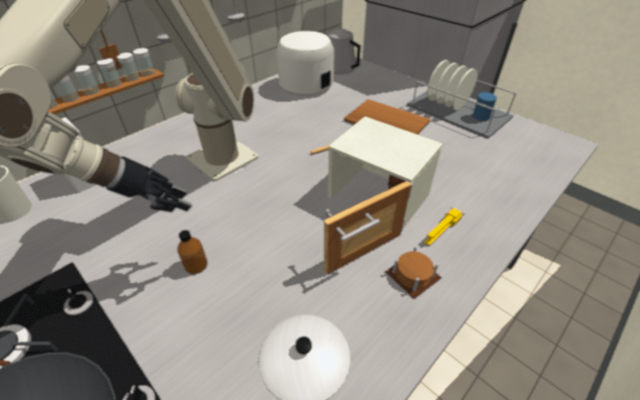

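The picture shows the bottle (192,255) untouched, the mill inside the cupboard (395,180), and the door and bystanders in place. I'll descend behind the bottle on a heading of about 64° and turn in at the mouth.

```bash
python3 - <<'E'
from h import *
t=cw(-.2,.03); db=t-BO; az=np.degrees(np.arctan2(db[1],db[0])); L=np.linalg.norm(db); db/=L; a=BO-.08*db
E1=tilt(az,50); print(az,L,a)
plan([((a[0],a[1],.20),E1,.5,8),((a[0],a[1],.034),E1,.5,8)])
E
```

```text
63.81307885507071 0.4038739770027279 [ 0.32569592 -0.40278873]
# dist/row mm 13.5 deg/row 1.3
[[0.061, 0.0, -0.029], [0.0048, 0.0, 0.0057], 0.5],
[[0.06, -0.002, -0.03], [0.0048, 0.0001, 0.0057], 0.5],
[[0.061, -0.003, -0.029], [0.0048, 0.0, 0.0057], 0.5],
[[0.06, -0.005, -0.03], [0.0048, 0.0001, 0.0057], 0.5],
[[0.061, -0.006, -0.029], [0.0048, 0.0, 0.0056], 0.5],
[[0.06, -0.007, -0.029], [0.0048, 0.0001, 0.0057], 0.5],
[[0.06, -0.01, -0.029], [0.0048, 0.0, 0.0057], 0.5],
[[0.06, -0.01, -0.029], [0.0048, 0.0001, 0.0057], 0.5],
--
# dist/row mm 20.8 deg/row 0.0
[[0.067, 0.0, 0.08], [0.0, 0.0, 0.0], 0.5],
[[0.066, 0.0, 0.079], [0.0, 0.0, 0.0], 0.5],
[[0.067, 0.0, 0.08], [0.0, 0.0, 0.0], 0.5],
[[0.067, 0.0, 0.079], [0.0, 0.0, 0.0], 0.5],
[[0.067, 0.0, 0.08], [0.0, 0.0, 0.0], 0.5],
[[0.066, 0.0, 0.079], [0.0, 0.0, 0.0], 0.5],
[[0.067, 0.0, 0.08], [0.0, 0.0, 0.0], 0.5],
[[0.067, 0.0, 0.079], [0.0, 0.0, 0.0], 0.5],
--
rows 16
```

Call:
apply_moves --steps '[[[0.061, 0, -0.029], [0.0048, 0, 0.0057], 0.5], [[0.06, -0.002, -0.03], [0.0048, 0, 0.0057], 0.5], [[0.061, -0.003, -0.029], [0.0048, 0, 0.0057], 0.5], [[0.06, -0.005, -0.03], [0.0048, 0, 0.0057], 0.5], [[0.061, -0.006, -0.029], [0.0048, 0, 0.0056], 0.5], [[0.06, -0.007, -0.029], [0.0048, 0, 0.0057], 0.5], [[0.06, -0.01, -0.029], [0.0048, 0, 0.0057], 0.5], [[0.06, -0.01, -0.029], [0.0048, 0, 0.0057], 0.5]]'

```text
clock: 14.13
eef_pos: [0.3258, -0.4028, 0.2006]
tool_rot: [-0.497, 0.797, 0.181, 0.29]
ft_force: [-0.4, 0.3, -0.1]
grip_width: 0.0428
grasp_force: 0.0
```

Call:
apply_moves --steps '[[[0.067, 0, 0.08], [0, 0, 0], 0.5], [[0.066, 0, 0.079], [0, 0, 0], 0.5], [[0.067, 0, 0.08], [0, 0, 0], 0.5], [[0.067, 0, 0.079], [0, 0, 0], 0.5], [[0.067, 0, 0.08], [0, 0, 0], 0.5], [[0.066, 0, 0.079], [0, 0, 0], 0.5], [[0.067, 0, 0.08], [0, 0, 0], 0.5], [[0.067, 0, 0.079], [0, 0, 0], 0.5]]'

```text
clock: 14.8
eef_pos: [0.3261, -0.4022, 0.0337]
tool_rot: [-0.498, 0.797, 0.181, 0.29]
ft_force: [0.2, 0.4, 0.5]
grip_width: 0.0429
grasp_force: 0.0
```

```bash
python3 - <<'E'
from h import *
o=bot.get_obs(); print(o['clock'],o['eef_pos'],o['joint_pos'].round(2),Ro.from_quat(o['tool_rot']).as_matrix()[:,2].round(3),tilt(63.8,50).as_matrix()[:,2].round(3),o['ft_force'])
E
```

```text
14.8 [ 0.32614933 -0.40218758  0.03369137] [-1.16  0.81  0.13  1.39  0.51 -2.41] [ 0.283  0.577 -0.766] [ 0.284  0.577 -0.766] [0.2082263  0.35924427 0.50267412]
```

Call:
apply_moves --steps '[[[-0.038, 0, 0.032], [0, 0, 0], 0.5], [[-0.038, 0, 0.032], [0, 0, 0], 0.5], [[-0.019, 0, 0.016], [0, 0, 0], 0.5], [[-0.019, 0, 0.016], [0, 0, 0], 0.5], [[-0.019, 0, 0.016], [0, 0, 0], 0.5], [[-0.019, 0, 0.016], [0, 0, 0], 0.5], [[-0.019, 0, 0.016], [0, 0, 0], 0.5], [[-0.019, 0, 0.016], [0, 0, 0], 0.5]]'

```text
clock: 15.47
eef_pos: [0.3482, -0.3572, 0.0357]
tool_rot: [-0.498, 0.797, 0.18, 0.29]
ft_force: [-3.3, -3.4, 2.5]
grip_width: 0.0428
grasp_force: 2.0
```

Call:
apply_moves --steps '[[[-0.024, 0, 0.02], [0, 0, 0], 0.5], [[-0.03, 0, 0.025], [0, 0, 0], 0.5], [[-0.036, 0, 0.03], [0, 0, 0], 0.5], [[-0.042, 0, 0.035], [0, 0, 0], 0.5], [[-0.048, 0, 0.04], [0, 0, 0], 0.5], [[-0.048, 0, 0.04], [0, 0, 0], 0.5], [[-0.036, 0, 0.03], [0, 0, 0], 0.5], [[-0.024, 0, 0.02], [0, 0, 0], 0.5]]'

```text
clock: 16.13
eef_pos: [0.3814, -0.2877, 0.0352]
tool_rot: [-0.499, 0.796, 0.182, 0.29]
ft_force: [-1.6, -3.9, 3.2]
grip_width: 0.0428
grasp_force: 2.5
```

```bash
python3 - <<'E'
from h import *
look()
E
```

```text
t 16.1333 tcp [ 0.3814 -0.2877  0.0352] q [-0.98  0.68 -0.13  1.16  0.59 -2.23] f [-1.6 -3.9  3.2]
scene [225. 248.] 541 lo [ 0.392 -0.257] [ 0.361 -0.283  0.012] [ 0.428 -0.234  0.036] all [ 0.416 -0.262  0.064] 0.1
scene [333. 259.] 215 lo [ 0.636 -0.086] [ 0.631 -0.103  0.013] [ 0.64  -0.069  0.036] all [ 0.637 -0.087  0.056] 0.1
```

Call:
apply_moves --steps '[[[-0.03, 0, 0.026], [0, 0, 0], 0.5], [[-0.04, 0, 0.034], [0, 0, 0], 0.5], [[-0.048, 0, 0.041], [0, 0, 0], 0.5], [[-0.054, 0, 0.046], [0, 0, 0], 0.5], [[-0.054, 0, 0.046], [0, 0, 0], 0.5], [[-0.054, 0, 0.046], [0, 0, 0], 0.5], [[-0.054, 0, 0.045], [0, 0, 0], 0.5], [[-0.054, 0, 0.045], [0, 0, 0], 0.5]]'

```text
clock: 16.9
eef_pos: [0.4258, -0.1966, 0.0346]
tool_rot: [-0.498, 0.797, 0.181, 0.29]
ft_force: [-1.1, -2.3, 2.0]
grip_width: 0.0428
grasp_force: 1.8
```

Call:
apply_moves --steps '[[[-0.054, 0, 0.045], [0, 0, 0], 0.5], [[-0.054, 0, 0.045], [0, 0, 0], 0.5], [[-0.054, 0, 0.045], [0, 0, 0], 0.5], [[-0.054, 0, 0.045], [0, 0, 0], 0.5], [[-0.054, 0, 0.045], [0, 0, 0], 0.5], [[-0.054, 0, 0.045], [0, 0, 0], 0.5], [[-0.054, 0, 0.045], [0, 0, 0], 0.5], [[-0.048, 0, 0.04], [0, 0, 0], 0.5]]'

```text
clock: 17.57
eef_pos: [0.4737, -0.0962, 0.0347]
tool_rot: [-0.498, 0.797, 0.182, 0.29]
ft_force: [-1.1, -1.8, 0.8]
grip_width: 0.0425
grasp_force: 1.5
```

Call:
apply_moves --steps '[[[-0.048, 0, 0.04], [0, 0, 0], 0.5], [[-0.048, 0, 0.04], [0, 0, 0], 0.5], [[-0.048, 0, 0.04], [0, 0, 0], 0.5], [[-0.048, 0, 0.04], [0, 0, 0], 0.5], [[-0.048, 0, 0.04], [0, 0, 0], 0.5], [[-0.04, 0, 0.033], [0, 0, 0], 0.5], [[-0.03, 0, 0.025], [0, 0, 0], 0.5], [[-0.016, 0, 0.013], [0, 0, 0], 0.5]]'

```text
clock: 18.23
eef_pos: [0.5104, -0.0202, 0.035]
tool_rot: [-0.499, 0.797, 0.182, 0.29]
ft_force: [-1.1, -1.5, 1.1]
grip_width: 0.0427
grasp_force: 1.2
```

```bash
python3 - <<'E'
from h import *
i=look()
o=bot.get_obs(); p=o['eef_pos']; R=Ro.from_quat(o['tool_rot']); z=R.as_matrix()[:,2]; az=np.degrees(np.arctan2(z[1],z[0])); print('az',az,np.degrees(np.arcsin(z[2])))
d=lambda a:np.array([np.cos(np.radians(a)),np.sin(np.radians(a))])
b=p[:2]+.036*d(az); v=b-O; print('bottle est',b,'cup',v@XC,v@YC)
# orbit to 98.4 about b
w=[]
for k in range(1,9):
    a=az+(98.4-az)*k/8; q=b-.037*d(a); w.append(((q[0],q[1],.034),tilt(a,50),.5,1))
e=cw(-.02,.03)-.036*d(98.4); w.append(((e[0],e[1],.034),tilt(98.4,50),.5,16))
plan(w)
cv2.imwrite('pics/t8.png',i[100:320,180:520,::-1])
E
```

```text
t 18.2333 tcp [ 0.5104 -0.0202  0.035 ] q [-0.41  0.5  -0.47  0.57  0.7  -1.51] f [-1.1 -1.5  1.1]
scene [333. 259.] 211 lo [ 0.636 -0.086] [ 0.632 -0.103  0.012] [ 0.64  -0.07   0.035] all [ 0.636 -0.087  0.058] 0.1
az 64.18338243451481 -49.96883049184885
bottle est [0.52623724 0.01176968] cup -0.21742461877428235 0.04570190010843717
# dist/row mm 3.1 deg/row 4.3
[[0.007, -0.014, 0.002], [-0.0153, 0.0002, -0.0187], 0.5],
# dist/row mm 2.7 deg/row 4.3
[[0.0, -0.014, 0.0], [-0.0153, 0.0, -0.0182], 0.5],
# dist/row mm 2.7 deg/row 4.3
[[-0.001, -0.013, 0.0], [-0.0152, 0.0, -0.0182], 0.5],
# dist/row mm 2.8 deg/row 4.3
[[0.0, -0.014, 0.001], [-0.0153, 0.0, -0.0182], 0.5],
# dist/row mm 2.8 deg/row 4.3
[[0.0, -0.014, 0.0], [-0.0153, 0.0, -0.0182], 0.5],
# dist/row mm 2.8 deg/row 4.3
[[-0.001, -0.014, 0.0], [-0.0152, 0.0, -0.0182], 0.5],
# dist/row mm 2.7 deg/row 4.3
[[0.0, -0.014, 0.001], [-0.0153, 0.0, -0.0182], 0.5],
# dist/row mm 2.7 deg/row 4.3
[[-0.001, -0.013, 0.0], [-0.0153, 0.0, -0.0182], 0.5],
--
# dist/row mm 12.4 deg/row 0.0
[[-0.047, -0.005, 0.04], [0.0, 0.0, 0.0], 0.5],
[[-0.048, -0.005, 0.04], [0.0, 0.0, 0.0], 0.5],
[[-0.047, -0.005, 0.04], [0.0, 0.0, 0.0], 0.5],
[[-0.048, -0.005, 0.039], [0.0, 0.0, 0.0], 0.5],
[[-0.047, -0.005, 0.04], [0.0, 0.0, 0.0], 0.5],
[[-0.048, -0.005, 0.04], [0.0, 0.0, 0.0], 0.5],
[[-0.047, -0.005, 0.04], [0.0, 0.0, 0.0], 0.5],
[[-0.048, -0.004, 0.04], [0.0, 0.0, 0.0], 0.5],
--
[[-0.047, -0.005, 0.04], [0.0, 0.0, 0.0], 0.5],
[[-0.048, -0.005, 0.04], [0.0, 0.0, 0.0], 0.5],
[[-0.047, -0.005, 0.039], [0.0, 0.0, 0.0], 0.5],
[[-0.048, -0.005, 0.04], [0.0, 0.0, 0.0], 0.5],
[[-0.047, -0.005, 0.04], [0.0, 0.0, 0.0], 0.5],
[[-0.048, -0.005, 0.04], [0.0, 0.0, 0.0], 0.5],
[[-0.047, -0.005, 0.04], [0.0, 0.0, 0.0], 0.5],
[[-0.048, -0.005, 0.04], [0.0, 0.0, 0.0], 0.5],
--
rows 24
```

View pics/t8.png

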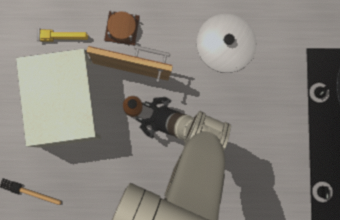

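The crop shows the bottle (131,105) standing at the fingertips in front of the cupboard, with the open door clear above it. I'll orbit to face the cupboard axis, then push in.

Call:
apply_moves --steps '[[[0.007, -0.014, 0.002], [-0.0153, 0, -0.0187], 0.5], [[0, -0.014, 0], [-0.0153, 0, -0.0182], 0.5], [[0, -0.014, 0], [-0.0152, 0, -0.0182], 0.5], [[0, -0.014, 0], [-0.0153, 0, -0.0182], 0.5], [[0, -0.014, 0], [-0.0153, 0, -0.0182], 0.5], [[0, -0.014, 0], [-0.0152, 0, -0.0182], 0.5], [[0, -0.014, 0], [-0.0153, 0, -0.0182], 0.5], [[0, -0.014, 0], [-0.0153, 0, -0.0182], 0.5]]'

```text
clock: 19.0
eef_pos: [0.5326, -0.0274, 0.0341]
tool_rot: [0.712, -0.614, -0.259, -0.224]
ft_force: [-0.5, -0.1, 0.2]
grip_width: 0.0426
grasp_force: 0.0
```

Call:
apply_moves --steps '[[[-0.024, -0.003, 0.02], [0, 0, 0], 0.5], [[-0.036, -0.004, 0.03], [0, 0, 0], 0.5], [[-0.048, -0.005, 0.04], [0, 0, 0], 0.5], [[-0.048, -0.005, 0.04], [0, 0, 0], 0.5], [[-0.048, -0.005, 0.04], [0, 0, 0], 0.5], [[-0.048, -0.005, 0.04], [0, 0, 0], 0.5], [[-0.036, -0.004, 0.03], [0, 0, 0], 0.5], [[-0.024, -0.003, 0.02], [0, 0, 0], 0.5]]'

```text
clock: 19.67
eef_pos: [0.5269, 0.0562, 0.0348]
tool_rot: [0.711, -0.614, -0.258, -0.224]
ft_force: [-0.4, -1.4, -1.0]
grip_width: 0.0428
grasp_force: 1.0
```

```bash
cat >> h.py <<'E'
def cup():
    o=bot.get_obs(); v=o['eef_pos'][:2]-O; z=Ro.from_quat(o['tool_rot']).as_matrix()[:,2]
    print('t',o['clock'],o['eef_pos'].round(4),'cup',(v@XC).round(4),(v@YC).round(4),'az',np.degrees(np.arctan2(z[1],z[0])).round(1),'q',o['joint_pos'].round(2),'f',o['ft_force'].round(1))
def wfind():
    i,d=camera('wrist'); X=cloud(cal('wrist'),d); v=X[...,:2]-O; c=np.stack([v@XC,v@YC,X[...,2]],-1); return i,d,c
E
python3 - <<'E'
from h import *
cup(); i,d,c=wfind(); hsv=cv2.cvtColor(i,cv2.COLOR_RGB2HSV)
m=(hsv[...,0]<18)&(hsv[...,1]>100)&(d>0)&(c[...,2]<.14)&(c[...,2]>.005)&(abs(c[...,1])<.12)
n,l,st,ce=cv2.connectedComponentsWithStats(m.astype(np.uint8))
for k in range(1,n):
    if st[k,4]>100: q=c[l==k]; print(ce[k].round(),st[k],q.min(0).round(3),np.median(q,0).round(3),q.max(0).round(3))
E
```

```text
t 19.6667 [0.5269 0.0562 0.0348] cup -0.1736 0.0386 az 98.3 q [-0.22  0.69 -0.09  1.08  0.64 -2.04] f [-0.4 -1.4 -1. ]
[  9. 162.] [  0 149  23  25 159] [-0.226 -0.077  0.005] [-0.22  -0.074  0.008] [-0.212 -0.07   0.012]
[ 31. 286.] [   0  168   84  232 5443] [-0.223 -0.119  0.005] [-0.156 -0.099  0.032] [-0.103 -0.072  0.081]
[315. 295.] [  257   227   116   132 12006] [-0.225  0.009  0.005] [-0.162  0.038  0.04 ] [-0.145  0.066  0.072]
[194. 381.] [171 355  38  45 935] [-0.191 -0.073  0.049] [-0.025 -0.055  0.069] [-0.018 -0.004  0.079]
```

Call:
apply_moves --steps '[[[-0.03, -0.003, 0.025], [0, 0, 0], 0.5], [[-0.04, -0.003, 0.034], [0, 0, 0], 0.5], [[-0.048, -0.003, 0.04], [0, 0, 0], 0.5], [[-0.048, -0.003, 0.04], [0, 0, 0], 0.5], [[-0.048, -0.003, 0.04], [0, 0, 0], 0.5], [[-0.048, -0.003, 0.04], [0, 0, 0], 0.5], [[-0.04, -0.003, 0.034], [0, 0, 0], 0.5], [[-0.036, -0.003, 0.03], [0, 0, 0], 0.5]]'

```text
clock: 20.38
eef_pos: [0.5194, 0.1433, 0.0345]
tool_rot: [0.711, -0.615, -0.258, -0.224]
ft_force: [0.2, -1.1, -0.0]
grip_width: 0.0428
grasp_force: 1.1
```

Call:
apply_moves --steps '[[[-0.03, 0, 0.025], [0, 0, 0], 0.5], [[-0.024, 0, 0.02], [0, 0, 0], 0.5], [[-0.02, 0, 0.017], [0, 0, 0], 0.5], [[-0.016, 0, 0.013], [0, 0, 0], 0.5], [[-0.012, 0, 0.01], [0, 0, 0], 0.5], [[0, 0, 0], [0, 0, 0], 0.5], [[0.025, 0, -0.021], [0, 0, 0], 0.5], [[0.05, 0, -0.042], [0, 0, 0], 0.5]]'

```text
clock: 21.05
eef_pos: [0.5181, 0.1498, 0.0348]
tool_rot: [0.712, -0.614, -0.259, -0.224]
ft_force: [-0.2, 0.7, 0.9]
grip_width: 0.0425
grasp_force: 0.0
```

```bash
python3 - <<'E'
from h import *
cup(); i,d,c=wfind(); hsv=cv2.cvtColor(i,cv2.COLOR_RGB2HSV)
m=(hsv[...,0]<18)&(hsv[...,1]>100)&(d>0)&(c[...,2]<.14)&(c[...,2]>.005)&(abs(c[...,1])<.12)
n,l,st,ce=cv2.connectedComponentsWithStats(m.astype(np.uint8))
for k in range(1,n):
    if st[k,4]>100: q=c[l==k]; print(ce[k].round(),st[k],q.min(0).round(3),np.median(q,0).round(3),q.max(0).round(3))
E
```

```text
t 21.05 [0.5181 0.1498 0.0348] cup -0.0797 0.0336 az 98.3 q [-0.06  0.64 -0.19  0.91  0.68 -1.84] f [-0.2  0.7  0.9]
[314. 303.] [  258   242   112   117 10353] [-0.135 -0.02   0.005] [-0.052  0.032  0.038] [0.095 0.081 0.072]
[175. 279.] [ 127  254  104   67 3738] [-0.112 -0.081  0.005] [-0.036 -0.052  0.019] [-0.01  -0.01   0.054]
[188. 385.] [167 357  36  43 638] [-0.098 -0.043  0.058] [-0.019 -0.037  0.075] [-0.009 -0.01   0.08 ]
```

```bash
python3 - <<'E'
from h import *
o=bot.get_obs(); p=o['eef_pos']; R=Ro.from_quat(o['tool_rot']); d=np.array([*(-XC),0])
a=p+.07*d; b=np.array([.47,-.06,.037]); D=down(167.7); s=door(1.19,.186,.08); print(s,np.hypot(*s))
plan([(a,R,.5,4),(b,R,.4,5),((.47,-.10,.22),R,0,7),((.60,-.13,.25),D,0,8),((s[0],s[1],.24),D,0,8)])
E
```

```text
[ 0.71670576 -0.05401252] 0.7187381314344525
# dist/row mm 17.5 deg/row 0.0
[[0.067, 0.0, -0.056], [0.0, 0.0, 0.0], 0.5],
[[0.067, 0.0, -0.056], [0.0, 0.0, 0.0], 0.5],
[[0.067, -0.001, -0.056], [0.0, 0.0, 0.0], 0.5],
[[0.067, 0.0, -0.057], [0.0, 0.0, 0.0], 0.5],
# dist/row mm 30.0 deg/row 0.0
[[0.097, 0.079, -0.084], [0.0, 0.0, 0.0], 0.4],
[[0.096, 0.078, -0.084], [0.0, 0.0, 0.0], 0.4],
[[0.097, 0.079, -0.084], [0.0, 0.0, 0.0], 0.4],
[[0.096, 0.078, -0.084], [0.0, 0.0, 0.0], 0.4],
--
[[0.097, 0.079, -0.084], [0.0, 0.0, 0.0], 0.4],
# dist/row mm 26.8 deg/row 0.0
[[-0.062, 0.004, -0.118], [0.0, 0.0, 0.0], 0],
[[-0.062, 0.004, -0.119], [0.0, 0.0, 0.0], 0],
[[-0.063, 0.004, -0.118], [0.0, 0.0, 0.0], 0],
[[-0.062, 0.003, -0.119], [0.0, 0.0, 0.0], 0],
[[-0.062, 0.004, -0.118], [0.0, 0.0, 0.0], 0],
[[-0.062, 0.004, -0.118], [0.0, 0.0, 0.0], 0],
[[-0.063, 0.004, -0.119], [0.0, 0.0, 0.0], 0],
--
# dist/row mm 17.1 deg/row 5.6
[[0.011, -0.078, -0.034], [0.0049, 0.0274, 0.0137], 0],
[[0.011, -0.078, -0.031], [0.0049, 0.0275, 0.0137], 0],
[[0.01, -0.08, -0.029], [0.0049, 0.0274, 0.0137], 0],
[[0.009, -0.081, -0.028], [0.005, 0.0274, 0.0137], 0],
[[0.007, -0.081, -0.025], [0.0049, 0.0274, 0.0137], 0],
[[0.007, -0.082, -0.024], [0.0049, 0.0275, 0.0137], 0],
[[0.004, -0.082, -0.021], [0.0049, 0.0274, 0.0137], 0],
[[0.003, -0.083, -0.021], [0.0049, 0.0274, 0.0137], 0],
--
# dist/row mm 17.5 deg/row 0.0
[[-0.062, -0.061, 0.006], [0.0, 0.0, 0.0], 0],
[[-0.062, -0.061, 0.007], [0.0, 0.0, 0.0], 0],
[[-0.062, -0.062, 0.006], [0.0, 0.0, 0.0], 0],
[[-0.062, -0.061, 0.006], [0.0, 0.0, 0.0], 0],
[[-0.062, -0.061, 0.007], [0.0, 0.0, 0.0], 0],
[[-0.061, -0.061, 0.006], [0.0, 0.0, 0.0], 0],
[[-0.062, -0.061, 0.006], [0.0, 0.0, 0.0], 0],
[[-0.062, -0.061, 0.007], [0.0, 0.0, 0.0], 0],
--
rows 32
```

Call:
apply_moves --steps '[[[0.067, 0, -0.056], [0, 0, 0], 0.5], [[0.067, 0, -0.056], [0, 0, 0], 0.5], [[0.067, 0, -0.056], [0, 0, 0], 0.5], [[0.067, 0, -0.057], [0, 0, 0], 0.5], [[0.097, 0.079, -0.084], [0, 0, 0], 0.4], [[0.096, 0.078, -0.084], [0, 0, 0], 0.4], [[0.097, 0.079, -0.084], [0, 0, 0], 0.4], [[0.096, 0.078, -0.084], [0, 0, 0], 0.4]]'

```text
clock: 21.77
eef_pos: [0.4809, -0.0317, 0.0366]
tool_rot: [0.711, -0.615, -0.258, -0.224]
ft_force: [-0.5, -0.6, -0.0]
grip_width: 0.034
grasp_force: 0.0
```

Call:
apply_moves --steps '[[[0.097, 0.079, -0.084], [0, 0, 0], 0.4], [[-0.062, 0.004, -0.118], [0, 0, 0], 0], [[-0.062, 0.004, -0.119], [0, 0, 0], 0], [[-0.063, 0.004, -0.118], [0, 0, 0], 0], [[-0.062, 0.003, -0.119], [0, 0, 0], 0], [[-0.062, 0.004, -0.118], [0, 0, 0], 0], [[-0.062, 0.004, -0.118], [0, 0, 0], 0], [[-0.063, 0.004, -0.119], [0, 0, 0], 0]]'

```text
clock: 22.43
eef_pos: [0.4694, -0.0986, 0.2214]
tool_rot: [0.711, -0.615, -0.258, -0.224]
ft_force: [0.2, -0.8, -0.1]
grip_width: -0.0007
grasp_force: 0.0
```

Call:
apply_moves --steps '[[[0.011, -0.078, -0.034], [0.0049, 0.0274, 0.0137], 0], [[0.011, -0.078, -0.031], [0.0049, 0.0275, 0.0137], 0], [[0.01, -0.08, -0.029], [0.0049, 0.0274, 0.0137], 0], [[0.009, -0.081, -0.028], [0.005, 0.0274, 0.0137], 0], [[0.007, -0.081, -0.025], [0.0049, 0.0274, 0.0137], 0], [[0.007, -0.082, -0.024], [0.0049, 0.0275, 0.0137], 0], [[0.004, -0.082, -0.021], [0.0049, 0.0274, 0.0137], 0], [[0.003, -0.083, -0.021], [0.0049, 0.0274, 0.0137], 0]]'

```text
clock: 23.1
eef_pos: [0.6002, -0.1284, 0.2511]
tool_rot: [-0.626, 0.78, -0.002, -0.0]
ft_force: [-0.3, 0.8, -0.0]
grip_width: -0.0002
grasp_force: 0.0
```

```bash
python3 - <<'E'
from h import *
cup()
for n in ('scene','wrist'):
    i,d=camera(n); X=cloud(cal(n),d)
    hsv=cv2.cvtColor(i,cv2.COLOR_RGB2HSV)
    # door top strip: z ~ .196
    m=(abs(X[...,2]-.196)<.004)&(hsv[...,1]>80)&(X[...,0]>.55)&(X[...,0]<.76)&(X[...,1]<.12)&(X[...,1]>-.16); q=X[m]
    if len(q)>20:
        v=q[:,:2]-HG; r=np.hypot(*v.T); a=(np.arctan2(v[:,1],v[:,0])-np.arctan2(*YC[::-1]))%(2*np.pi); k=(r>.06)&(r<.26); print(n,len(q),'theta',np.median(a[k]),a[k].std(),r[k].min(),r[k].max())
    # bar
    m=(X[...,2]>.160)&(X[...,2]<.182)&(hsv[...,1]<60)&(X[...,0]>.6)&(X[...,0]<.75)&(X[...,1]<.06)&(X[...,1]>-.14); q=X[m]
    if len(q): print(n,'bar',len(q),q.min(0),q.mean(0),q.max(0))
print(door(1.19,.186,.043))
# inside check from scene/wrist not possible; print mill/bottle via scene colour
i=look()
s=door(1.19,.186,.08); plan([((s[0],s[1],.24),down(167.7),0,8),((s[0],s[1],.172),down(167.7),0,8)])
E
```

```text
t 23.1 [ 0.6002 -0.1284  0.2511] cup -0.3668 -0.007 az -58.6 q [-0.21  0.47  0.34  1.44 -0.   -1.56] f [-0.3  0.8 -0. ]
scene 566 theta 1.199275996863289 0.044202110740517817 0.060473084780972367 0.2557730678448113
scene bar 270 [ 0.60203527 -0.09818245  0.16124956] [ 0.67457309 -0.04557691  0.17071867] [0.69611429 0.0150071  0.17778705]
wrist 83 theta 1.2207501223061534 0.0047995358189332265 0.24165759680977994 0.2527885517368676
wrist bar 654 [ 0.63261463 -0.101159    0.16239982] [ 0.66006953 -0.08465298  0.16962861] [ 0.67686919 -0.07531646  0.18120925]
[ 0.68071612 -0.04542501]
t 23.2 tcp [ 0.6018 -0.1257  0.2508] q [-0.21  0.47  0.35  1.44  0.   -1.57] f [-0.2  0.2  0.2]
scene [367. 185.] 405 lo [0.518 0.197] [0.498 0.174 0.012] [0.54  0.216 0.036] all [0.522 0.189 0.065] 0.1
scene [333. 259.] 219 lo [ 0.636 -0.087] [ 0.632 -0.102  0.012] [ 0.64  -0.072  0.035] all [ 0.636 -0.087  0.058] 0.1
# dist/row mm 17.3 deg/row 0.0
[[-0.06, -0.062, 0.006], [0.0001, 0.0001, 0.0001], 0],
[[-0.06, -0.062, 0.006], [0.0, 0.0001, 0.0001], 0],
[[-0.061, -0.062, 0.006], [0.0001, 0.0, 0.0001], 0],
[[-0.06, -0.062, 0.006], [0.0001, 0.0001, 0.0001], 0],
[[-0.06, -0.062, 0.006], [0.0001, 0.0001, 0.0001], 0],
[[-0.061, -0.062, 0.006], [0.0, 0.0001, 0.0001], 0],
[[-0.06, -0.062, 0.006], [0.0001, 0.0001, 0.0001], 0],
[[-0.06, -0.062, 0.006], [0.0001, 0.0001, 0.0001], 0],
--
# dist/row mm 8.5 deg/row 0.0
[[0.0, 0.0, 0.042], [0.0, 0.0, 0.0], 0],
[[0.0, 0.0, 0.043], [0.0, 0.0, 0.0], 0],
[[0.0, 0.0, 0.042], [0.0, 0.0, 0.0], 0],
[[0.0, 0.0, 0.043], [0.0, 0.0, 0.0], 0],
[[0.0, 0.0, 0.042], [0.0, 0.0, 0.0], 0],
[[0.0, 0.0, 0.043], [0.0, 0.0, 0.0], 0],
[[0.0, 0.0, 0.042], [0.0, 0.0, 0.0], 0],
[[0.0, 0.0, 0.043], [0.0, 0.0, 0.0], 0],
--
rows 16
```

Call:
apply_moves --steps '[[[-0.06, -0.062, 0.006], [0, 0, 0], 0], [[-0.06, -0.062, 0.006], [0, 0, 0], 0], [[-0.061, -0.062, 0.006], [0, 0, 0], 0], [[-0.06, -0.062, 0.006], [0, 0, 0], 0], [[-0.06, -0.062, 0.006], [0, 0, 0], 0], [[-0.061, -0.062, 0.006], [0, 0, 0], 0], [[-0.06, -0.062, 0.006], [0, 0, 0], 0], [[-0.06, -0.062, 0.006], [0, 0, 0], 0]]'

```text
clock: 23.97
eef_pos: [0.7164, -0.0559, 0.2396]
tool_rot: [-0.627, 0.779, 0.002, -0.0]
ft_force: [-0.9, 0.1, -0.1]
grip_width: 0.0002
grasp_force: 0.0
```

Call:
apply_moves --steps '[[[0, 0, 0.042], [0, 0, 0], 0], [[0, 0, 0.043], [0, 0, 0], 0], [[0, 0, 0.042], [0, 0, 0], 0], [[0, 0, 0.043], [0, 0, 0], 0], [[0, 0, 0.042], [0, 0, 0], 0], [[0, 0, 0.043], [0, 0, 0], 0], [[0, 0, 0.042], [0, 0, 0], 0], [[0, 0, 0.043], [0, 0, 0], 0]]'

```text
clock: 24.63
eef_pos: [0.7167, -0.0549, 0.1718]
tool_rot: [-0.628, 0.779, 0.0, 0.0]
ft_force: [0.2, -0.7, 0.2]
grip_width: 0.0002
grasp_force: 0.0
```

```bash
python3 - <<'E'
from h import *
cup()
w=[]
for th in [1.19,1.15,1.1,1.04,.97,.90,.82,.74,.66,.58,.50,.42,.35,.29,.24,.2,.17,.14,.11,.08,.05,.02,0,-.02]:
    h=door(th,.186,.063); w.append(((h[0],h[1],.172),down(98.4+np.degrees(th)),0,1))
import io,contextlib
b=io.StringIO()
with contextlib.redirect_stdout(b): plan(w)
print('\n'.join(l for l in b.getvalue().splitlines() if l[0]!='#'))
E
```

```text
t 24.6333 [ 0.7167 -0.0549  0.1718] cup -0.3111 -0.1329 az 93.7 q [-0.08  0.73  0.59  1.43  0.   -1.43] f [ 0.2 -0.7  0.2]
[[-0.006, 0.086, -0.001], [0.0001, 0.0002, 0.0065], 0],
[[0.012, 0.037, 0.0], [0.0, 0.0, 0.0127], 0],
[[0.014, 0.047, 0.0], [0.0, 0.0, 0.0159], 0],
[[0.018, 0.056, 0.0], [0.0, 0.0, 0.0191], 0],
[[0.019, 0.066, 0.0], [0.0, 0.0, 0.0223], 0],
[[0.02, 0.066, 0.0], [0.0, 0.0001, 0.0223], 0],
[[0.022, 0.075, 0.0], [0.0, 0.0, 0.0254], 0],
[[0.023, 0.076, 0.0], [0.0, 0.0, 0.0255], 0],
--
[[0.022, 0.075, 0.0], [0.0, 0.0, 0.0255], 0],
[[0.022, 0.075, 0.0], [0.0, 0.0, 0.0254], 0],
[[0.022, 0.076, 0.0], [0.0, 0.0, 0.0255], 0],
[[0.022, 0.075, 0.0], [0.0, 0.0, 0.0255], 0],
[[0.02, 0.066, 0.0], [0.0, 0.0, 0.0222], 0],
[[0.017, 0.056, 0.0], [0.0, 0.0, 0.0191], 0],
[[0.015, 0.047, 0.0], [0.0, 0.0, 0.016], 0],
[[0.012, 0.037, 0.0], [0.0, 0.0, 0.0127], 0],
--
[[0.009, 0.028, 0.0], [0.0, 0.0, 0.0095], 0],
[[0.009, 0.028, 0.0], [0.0, 0.0, 0.0096], 0],
[[0.009, 0.028, 0.0], [0.0, 0.0, 0.0095], 0],
[[0.009, 0.028, 0.0], [0.0, 0.0, 0.0096], 0],
[[0.009, 0.029, 0.0], [0.0, 0.0, 0.0095], 0],
[[0.009, 0.028, 0.0], [0.0, 0.0, 0.0096], 0],
[[0.006, 0.018, 0.0], [0.0, 0.0, 0.0064], 0],
[[0.006, 0.019, 0.0], [0.0, 0.0, 0.0063], 0],
--
rows 24
```

Call:
apply_moves --steps '[[[-0.006, 0.086, 0], [0, 0, 0.0065], 0], [[0.012, 0.037, 0], [0, 0, 0.0127], 0], [[0.014, 0.047, 0], [0, 0, 0.0159], 0], [[0.018, 0.056, 0], [0, 0, 0.0191], 0], [[0.019, 0.066, 0], [0, 0, 0.0223], 0], [[0.02, 0.066, 0], [0, 0, 0.0223], 0], [[0.022, 0.075, 0], [0, 0, 0.0254], 0], [[0.023, 0.076, 0], [0, 0, 0.0255], 0]]'

```text
clock: 25.3
eef_pos: [0.6128, -0.0386, 0.1721]
tool_rot: [-0.427, 0.904, 0.0, 0.0]
ft_force: [0.8, -0.4, -0.1]
grip_width: -0.0002
grasp_force: 0.3
```

Call:
apply_moves --steps '[[[0.022, 0.075, 0], [0, 0, 0.0255], 0], [[0.022, 0.075, 0], [0, 0, 0.0254], 0], [[0.022, 0.076, 0], [0, 0, 0.0255], 0], [[0.022, 0.075, 0], [0, 0, 0.0255], 0], [[0.02, 0.066, 0], [0, 0, 0.0222], 0], [[0.017, 0.056, 0], [0, 0, 0.0191], 0], [[0.015, 0.047, 0], [0, 0, 0.016], 0], [[0.012, 0.037, 0], [0, 0, 0.0127], 0]]'

```text
clock: 25.97
eef_pos: [0.5279, 0.0235, 0.1725]
tool_rot: [-0.172, 0.985, 0.0, 0.0]
ft_force: [0.6, 0.8, -0.4]
grip_width: -0.0001
grasp_force: 0.3
```

Call:
apply_moves --steps '[[[0.009, 0.028, 0], [0, 0, 0.0095], 0], [[0.009, 0.028, 0], [0, 0, 0.0096], 0], [[0.009, 0.028, 0], [0, 0, 0.0095], 0], [[0.009, 0.028, 0], [0, 0, 0.0096], 0], [[0.009, 0.029, 0], [0, 0, 0.0095], 0], [[0.009, 0.028, 0], [0, 0, 0.0096], 0], [[0.006, 0.018, 0], [0, 0, 0.0064], 0], [[0, 0, 0], [0, 0, 0], 0]]'

```text
clock: 26.63
eef_pos: [0.5071, 0.0563, 0.1724]
tool_rot: [-0.073, 0.997, 0.0, 0.0]
ft_force: [0.2, -0.5, 0.8]
grip_width: 0.0002
grasp_force: 0.0
```

```bash
cat >> h.py <<'E'
def theta():
    i,d=camera('scene'); X=cloud(cal('scene'),d); hsv=cv2.cvtColor(i,cv2.COLOR_RGB2HSV)
    v=X[...,:2]-HG; r=np.hypot(v[...,0],v[...,1]); a=(np.arctan2(v[...,1],v[...,0])-np.arctan2(*YC[::-1])+.5)%(2*np.pi)-.5
    m=(hsv[...,1]>80)&(hsv[...,0]<25)&(X[...,2]>.03)&(X[...,2]<.19)&(r>.15)&(r<.25)&(a>-.3)&(a<1.6)
    n=r[m]*np.sin(a[m]); print('theta top pts',m.sum()); 
    t=np.polyfit(r[m]*np.cos(a[m]),n,1); print('theta from face slope',np.arctan(t[0]),'at r.2 offset',np.polyval(t,.2))
E
python3 - <<'E'
from h import *
cup(); theta()
E
```

```text
t 26.6333 [0.5071 0.0563 0.1724] cup -0.1706 0.0582 az 92.1 q [ 0.11  0.31 -0.11  1.16  0.   -0.04] f [ 0.2 -0.5  0.8]
theta top pts 799
theta from face slope 0.015059296944513833 at r.2 offset 0.007944690839965641
```

Call:
apply_moves --steps '[[[0, 0.02, 0], [0, 0, 0], 0], [[0, 0.02, 0], [0, 0, 0], 0], [[0, 0.01, 0], [0, 0, 0], 0], [[0, 0.01, 0], [0, 0, 0], 0], [[0, 0.01, 0], [0, 0, 0], 0], [[0, 0, 0], [0, 0, 0], 0], [[0, 0, 0], [0, 0, 0], 0], [[0, 0, 0], [0, 0, 0], 0]]'

```text
clock: 27.35
eef_pos: [0.5068, 0.0603, 0.1728]
tool_rot: [-0.07, 0.997, -0.01, 0.001]
ft_force: [3.0, -28.7, 1.8]
grip_width: -0.0002
grasp_force: 14.2
```

Call:
apply_moves --steps '[[[0, -0.05, 0], [0, 0, 0], 0], [[0, -0.1, 0], [0, 0, 0], 0], [[0, -0.15, 0], [0, 0, 0], 0], [[0, -0.15, -0.05], [0, 0, 0], 0], [[0, -0.15, -0.1], [0, 0, 0], 0], [[0, -0.05, -0.15], [0, 0, 0], 0], [[0, 0, -0.1], [0, 0, 0], 0], [[0, 0, 0], [0, 0, 0], 0]]'

```text
clock: 28.02
eef_pos: [0.5271, -0.0599, 0.2572]
tool_rot: [-0.072, 0.997, -0.0, 0.004]
ft_force: [-0.0, -0.1, 1.4]
grip_width: 0.0
grasp_force: 0.0
```

```bash
python3 - <<'E'
from h import *
cup(); theta()
T=np.load('top.npz'); i,d=camera('top'); X=cloud(cal('top'),d); P=cloud(cal('top'),T['d'])
for nm,X in (('start',P),('now',X)):
  m=(abs(X[...,2]-.17)<.012)&(X[...,0]>.42)&(X[...,0]<.6)&(X[...,1]>.03)&(X[...,1]<.085); print(nm,'bar',m.sum(),X[m].mean(0))
  for k,(x0,x1,y0,y1) in dict(lid=(.62,.87,-.42,-.17),coast=(.71,.87,-.03,.13),crush=(.72,.81,.15,.36),brush=(.19,.31,.22,.46)).items():
    m=(X[...,2]>.008)&(X[...,2]<.08)&(X[...,0]>x0)&(X[...,0]<x1)&(X[...,1]>y0)&(X[...,1]<y1); print(k,X[m].mean(0).round(3))
E
```

```text
t 28.0167 [ 0.5271 -0.0599  0.2572] cup -0.2884 0.0553 az 2.3 q [-0.11  0.29  0.1   1.37  0.   -0.26] f [-0.  -0.1  1.4]
theta top pts 1026
theta from face slope 0.017224523247638734 at r.2 offset 0.007214392722407433
start bar 132 [0.49512596 0.07606536 0.17293526]
lid [ 0.74  -0.292  0.024]
coast [0.788 0.052 0.038]
crush [0.76  0.258 0.029]
brush [0.254 0.348 0.014]
now bar 136 [0.49475039 0.0760152  0.1731807 ]
lid [ 0.741 -0.293  0.024]
coast [0.787 0.051 0.038]
crush [0.76  0.257 0.029]
brush [0.252 0.346 0.014]
```

The bar is back where it started, to within 0.1 mm, so the door is shut. The bystanders haven't moved. I'm handing the job in.

```bash
python3 -c "
from workcell import bot
print(bot.job_done())"
```

```text
the job is handed in; nothing more can be done
None
```

I handed the job in at about 28 s with the bottle and mill standing inside the cupboard, the door shut and none of the four bystanders moved, all by my own camera measurements; no verdict came back.

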